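# Sort threaded studs on the notched pitch gauges

## Task

Two threaded studs of different pitch lie among the parts on the fabrication bench, before three notched gauge plates. Sort the studs by thread pitch: slide each one, lying flat on the bench, up against the one gauge plate whose notches match its thread, until the thread is fully home in the teeth all along the row, and leave it there. Do not shift or tip any of the other parts on the bench, the smooth unthreaded bar included.

Things in the scene. Friction and masses are not known exactly. Their poses are not given: they have to be found in the camera images.
- gauge_coarse: coarse gauge, fixed to the bench: a plate 70 mm wide (y), 45 mm long, 10 mm thick, 13 to 23 mm above the bench, with a centred row of 4 pointed teeth spaced 18 mm along its -x edge. Origin on the bench under the seat. Teeth point to its -x (roots at x = +16 mm, tips at +10.7 mm): a stud is pushed home along the gauge's +x. Slippery. Yaw within 0.25 rad of the world frame
- stud_coarse: bare-steel threaded stud lying along its own y, 124 mm long, 0.5 kg; origin on its axis at mid-length, 18 mm above the bench. Middle 100 mm has ring-like thread ridges, crest diameter 32 mm, root 20 mm, spaced 18 mm (5 ridges, one exactly at mid-length). Hex collars at both ends (36 mm across flats, 12 mm long) carry it clear of the bench and stop it rolling. Both ends are alike
- gauge_coarse_seat (a point): seat of the coarse gauge: where the middle of the matching stud's axis lies when fully home and centred (18 mm above the bench; y along the row of teeth, +x into the teeth). A stud riding on the tooth tips stands 5 to 6 mm short in x. Pushed at near-centred, the slippery teeth draw it along y into mesh
- gauge_medium: medium gauge, fixed to the bench: a plate 70 mm wide (y), 45 mm long, 10 mm thick, 13 to 23 mm above the bench, with a centred row of 4 pointed teeth spaced 14 mm along its -x edge. Origin on the bench under the seat. Teeth point to its -x (roots at x = +16 mm, tips at +10.7 mm): a stud is pushed home along the gauge's +x. Slippery. Yaw within 0.25 rad of the world frame
- gauge_fine: fine gauge, fixed to the bench: a plate 70 mm wide (y), 45 mm long, 10 mm thick, 13 to 23 mm above the bench, with a centred row of 6 pointed teeth spaced 10 mm along its -x edge. Origin on the bench under the seat. Teeth point to its -x (roots at x = +16 mm, tips at +10.7 mm): a stud is pushed home along the gauge's +x. Slippery. Yaw within 0.25 rad of the world frame
- stud_fine: bare-steel threaded stud lying along its own y, 124 mm long, 0.5 kg; origin on its axis at mid-length, 18 mm above the bench. Middle 100 mm has ring-like thread ridges, crest diameter 32 mm, root 20 mm, spaced 10 mm (9 ridges, one exactly at mid-length). Hex collars at both ends (36 mm across flats, 12 mm long) carry it clear of the bench and stop it rolling. Both ends are alike
- gauge_fine_seat (a point): seat of the fine gauge: where the middle of the matching stud's axis lies when fully home and centred (18 mm above the bench; y along the row of teeth, +x into the teeth). A stud riding on the tooth tips stands 5 to 6 mm short in x. Pushed at near-centred, the slippery teeth draw it along y into mesh
- plain_bar: bystander: a smooth steel spacer bar without thread, lying along its own y, 124 mm long, 28 mm diameter, with the same hex collars as the studs (36 mm across flats); origin on its axis at mid-length, 18 mm above the bench
- bottle: bystander: a blue bottle standing upright, 60 mm diameter, 205 mm tall, origin at the centre of its foot
- clevis: bystander: a steel clevis with a rod end standing in it, foot 56 by 56 mm, 66 mm wide over its pin (its y), 127 mm tall, origin at the centre of its foot
- nut: bystander: a brass hex nut lying flat, 36 mm across flats, 26 mm high, origin at the centre of its underside
- collar: bystander: a steel ring collar, 38 mm diameter, 30 mm high, origin at the centre of its underside
- tab_plate: bystander: a flat steel tab plate with a hole, 110 by 75 by 10 mm, origin at the centre of its underside
- angle_bracket: bystander: an aluminium angle bracket, foot 90 by 70 mm, upright leg 76 mm tall at its +x edge, origin at the centre of its underside
Not all that is in view belongs to the job. What is shaped like the stud_coarse but turquoise is not meant.

How it is judged:
By the outcome, as a careful person would: the job done as asked, in the order asked, and still so for the second after the job is handed in, with the robot touching nothing.
It also fails if it takes over 67 s, if anything falls off the work surface, if the arm or the gripper's body presses on something with over 40 N, if the wrist force passes 120 N, or if a joint passes its speed limit or range.

## Robot

A 7-joint arm with a two-finger parallel gripper is mounted at the origin on the work surface. World frame = base frame: x ahead of the robot, y to its left, z up, the work surface at z = 0. Lengths are in m, angles in rad, forces in N, time in s.
With the tool pointing down it reaches from about 0.425 to 0.875 m from the base axis. Payload 4.7 kg.
Tool frame: the origin (TCP) lies midway between the tips of the shut fingers; the grasp point (between the pads) lies 19 mm behind it; z points along the fingers, y is the direction in which the jaws open and shut (so a half turn about z gives the same grasp; the last joint's range is limited). The gripper opens to 87 mm and grips with 3 to 60 N. Pads are 19 mm wide; open, the fingers measure 117 mm over their backs; the gripper's body (75 mm by 190 mm) begins 51 mm behind the grasp point.
Start: joints at [1.299, 0.321, -0.07, 1.45, 0.023, 1.371, -0.057], TCP at [0.183, -0.624, 0.223] pointing down, gripper open.
Joint ranges: [-2.86, 2.86], [-0.3, 2.09], [-1.38, 1.24], [0.06, 2.45], [-1.56, 4.7], [0.09, 2.05], [-2.69, 2.69]. Speed limits (rad/s): [2.57, 2.57, 3.14, 3.14, 3.14, 3.14, 3.14].

## Interface

Orientations are given as a rotation vector (axis times angle).
In Python, from bench import ctrl, optics gives the robot as it stands. The module is installed in compiled form; this text tells all that it offers.
- The arm moves only by the tool step_arm, never from a script. Its argument "deltas" is a list of rows, each a list of 7 numbers: the turn, a rotation vector about the tool's x, y, z in degrees, then the shift along the tool's x, y, z in mm, then the finger opening in mm, from 0 to 87. A call has exactly 8 rows; each row is the pose to reach, as a shift and turn from the pose commanded when the call began, along the tool's axes at that moment; what a row does not reach only later rows make up. A row lasts 1/8 s, in which the tool goes at most 62.5 mm and 10.7 degrees, less where a joint would pass 70% of its speed; a pose out of reach is approached as far as the arm can. A call with a gripper value outside its range is refused whole. The fingers move at their own pace and stop on an object; "newtons" is the grip in N (left out, the last holds). Time passes only in rows, so rows that repeat a pose let the fingers close, or fill a call up. It gives the time, the measured TCP pose, the force and the opening at its end, in the units of the state.
- ctrl.get_state(): the state, without advancing time (a new reading comes with each control period).
- optics.get_image(name): name is "side" or "top" or "wrist"; returns the picture (400x640x3 uint8, red, green, blue); there is no depth.
- optics.get_calibration(name): a dict with "K" (3x3 intrinsics, pixels), "R" (3x3) and "t" (3): a world point X has camera coordinates R X + t. Camera axes: x right, y down, z forward; pixel columns grow to the right and rows downward; lengths in m; the calibration is good to about 2 mm. A picture is of the moment at which its call begins: read the wrist's pose just before it. get_calibration takes no time and is no camera call; for the wrist camera it gives the pose at the moment of the call.
- ctrl.close_job(): hands the job in, once; it reports no verdict.
The state is a dict: "time": time; "joint_positions": joint angles; "qd": joint speeds; "joint_torque": joint torques, N m; "position": TCP position; "tool_rot": TCP orientation; "ft_force": force on the tool from outside, world axes, zero at the start; "torque": the same for the moment, N m; "grip_width": opening from 0.0 (shut) to 1.0 (fully open).
Only numpy, scipy, OpenCV 4.12 (cv2) and the standard library are available. Lean on these libraries where they do the work, as an engineer would, in place of code of your own. Each camera call takes 0.05 s, during which the arm holds its last target.

## Working session

There is one attempt and no reset: what is moved stays moved. The work goes in short steps, Python scripts to look and compute and a tool call to move; the robot and the scene stay as the last step left them, time stands still between calls to the robot, and variables do not carry over. Pictures are saved under pics/ and viewed, and the job is handed in when it is done.

Besides the shell and the picture viewer there is one more tool, called after "Emit:" as name(argument=value, ...) on one line, values as JSON. step_arm: Moves the arm, as the interface text tells. Its arguments: {"type":"object","properties":{"deltas":{"type":"array"},"newtons":{"type":"number"}},"required":["deltas"]}

```bash
mkdir -p pics
python3 - <<'E'
from bench import ctrl, optics
import cv2, numpy as np
s=ctrl.get_state(); print({k:np.round(v,3) for k,v in s.items()})
for n in ["side","top","wrist"]:
    c=optics.get_calibration(n); print(n,{k:np.round(v,4).tolist() for k,v in c.items()})
    im=optics.get_image(n); cv2.imwrite(f"pics/{n}0.png",im[:,:,::-1])
E
```

```text
{'time': np.float64(0.0), 'joint_positions': array([ 1.299,  0.322, -0.07 ,  1.452,  0.023,  1.371, -0.057]), 'qd': array([-0.   , -0.001,  0.   ,  0.001,  0.002, -0.001, -0.001]), 'joint_torque': array([ 0.0000e+00, -4.9130e+01, -4.0400e-01, -3.1253e+01, -6.4000e-02,
        4.4000e-02,  0.0000e+00]), 'position': array([ 0.183, -0.623,  0.221]), 'tool_rot': array([-3.108e+00, -4.470e-01,  1.000e-03]), 'ft_force': array([-0.062,  1.519, -1.372]), 'torque': array([-0.007, -0.03 , -0.043]), 'grip_width': np.float64(0.999)}
side {'K': [[415.3486, 0.0, 318.2427], [0.0, 415.3486, 203.9018], [0.0, 0.0, 1.0]], 'R': [[-0.9869, -0.1611, 0.0078], [-0.0982, 0.5617, -0.8215], [0.128, -0.8115, -0.5701]], 't': [0.4667, 0.0985, 1.0468]}
top {'K': [[417.5844, 0.0, 321.5908], [0.0, 417.5844, 196.0772], [0.0, 0.0, 1.0]], 'R': [[-0.0043, -0.9999, 0.0102], [-0.995, 0.0033, -0.0994], [0.0993, -0.0106, -0.995]], 't': [-0.0114, 0.4676, 1.2554]}
wrist {'K': [[279.1096, 0.0, 318.3957], [0.0, 279.1096, 198.0864], [0.0, 0.0, 1.0]], 'R': [[0.2819, -0.9594, -0.0022], [-0.9302, -0.2739, 0.2445], [-0.2352, -0.0668, -0.9696]], 't': [-0.6487, -0.0294, 0.3895]}
```

View pics/top0.png

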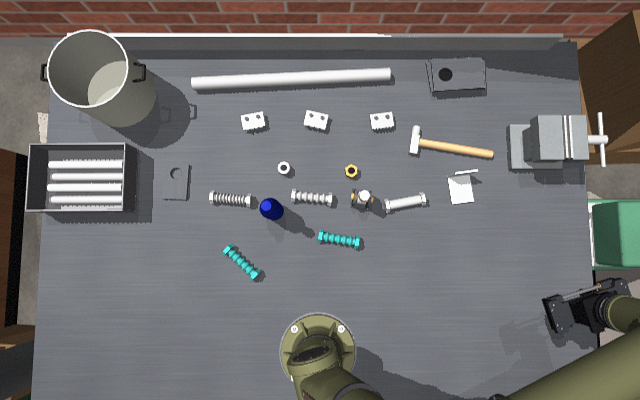

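View pics/side0.png

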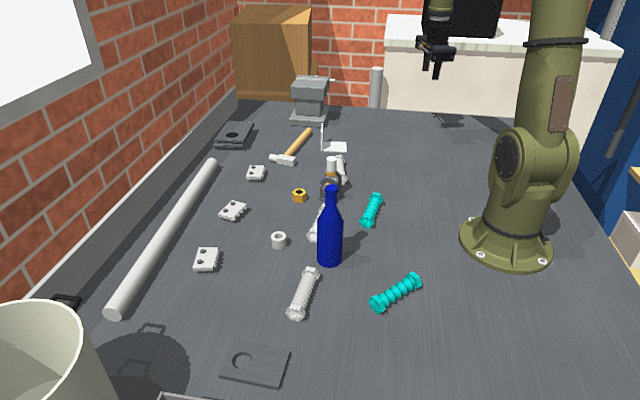

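View pics/wrist0.png

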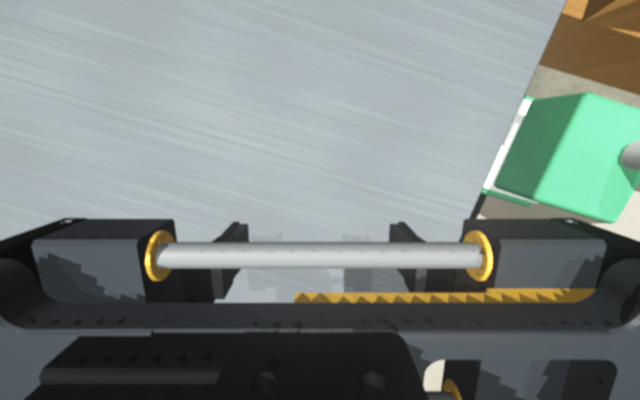

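Run:
```python
import cv2
im=cv2.imread("pics/top0.png")
cv2.imwrite("pics/topz1.png",cv2.resize(im[100:150,230:410],None,fx=4.4,fy=4.4,interpolation=cv2.INTER_CUBIC))
cv2.imwrite("pics/topz2.png",cv2.resize(im[150:260,200:440],None,fx=3.3,fy=3.3,interpolation=cv2.INTER_CUBIC))
im=cv2.imread("pics/side0.png")
cv2.imwrite("pics/sidez.png",cv2.resize(im[140:340,190:400],None,fx=3,fy=3,interpolation=cv2.INTER_CUBIC))
```

```text
(no output)
```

View pics/topz1.png

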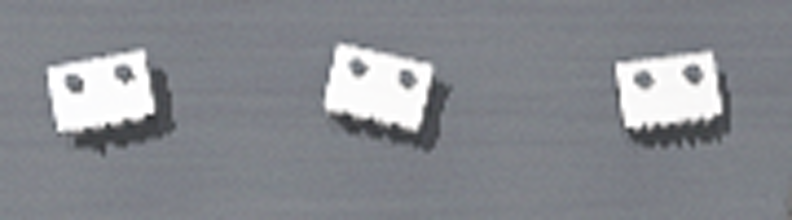

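View pics/topz2.png

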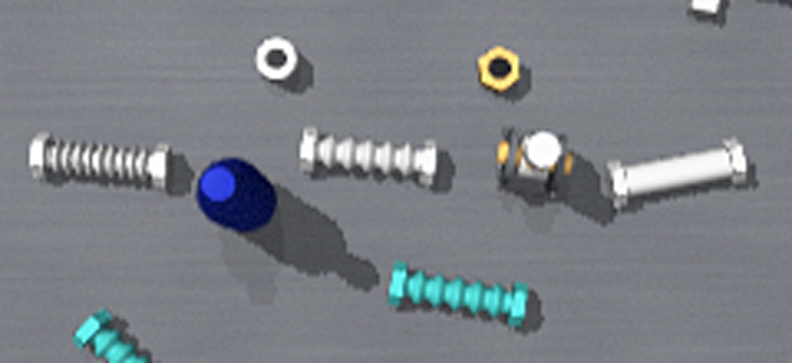

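View pics/sidez.png

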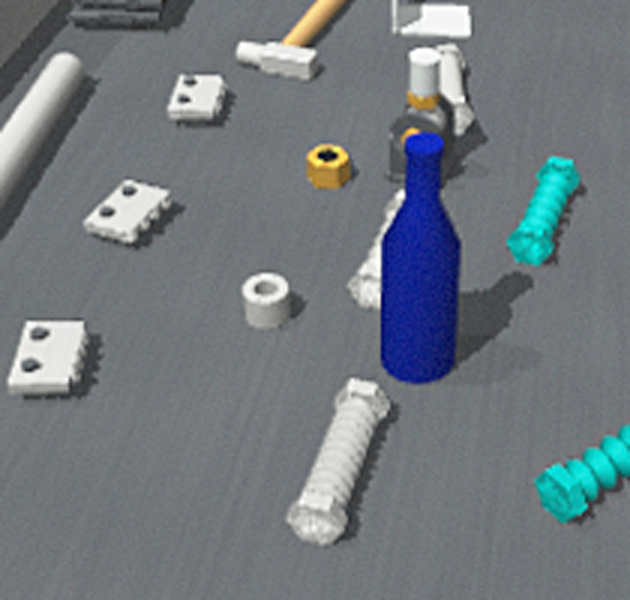

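```bash
cat > h.py <<'E'
from bench import ctrl, optics
import cv2, numpy as np
from scipy.spatial.transform import Rotation as Ro
def ray(cal,uv,z):
    uv=np.atleast_2d(np.asarray(uv,float)); K,R,t=cal["K"],cal["R"],cal["t"]
    d=np.c_[uv,np.ones(len(uv))]@np.linalg.inv(K).T@R
    C=-R.T@t
    return C+d*((z-C[2])/d[:,2])[:,None]
def proj(cal,X):
    p=(np.atleast_2d(X)@cal["R"].T+cal["t"])@cal["K"].T
    return p[:,:2]/p[:,2:]
def tool():
    s=ctrl.get_state(); return np.array(s["position"]),Ro.from_rotvec(s["tool_rot"])
E
python3 - <<'E'
from h import *
cal=optics.get_calibration("top"); im=cv2.imread("pics/top0.png").astype(int)
m=((im.min(2)>150)&(im.max(2)-im.min(2)<40)).astype(np.uint8)
m=cv2.morphologyEx(m,cv2.MORPH_CLOSE,np.ones((3,3)))
n,l,st,ce=cv2.connectedComponentsWithStats(m)
for i in range(1,n):
    if st[i,4]>60 and 95<ce[i,1]<260 and 140<ce[i,0]<500:
        (c,wh,a)=cv2.minAreaRect(np.argwhere(l==i)[:,::-1].astype(np.float32))
        print(st[i],np.round(c,1),np.round(wh,1),round(a,1),ray(cal,c,.018).round(3))
p=[("bottle top",(218/3.3+200,182/3.3+150),.205),("clevis",(542/3.3+200,150/3.3+150),.127),("nut",(352,171),.02),("collar",(284,168),.03)]
for n_,uv,z in p: print(n_,ray(cal,uv,z).round(3))
s,R=tool(); w=optics.get_calibration("wrist"); C=-w["R"].T@w["t"]
print(R.as_matrix().round(3)); print("cam in tool",(R.inv().apply(C-s)).round(4)); print("cam axes in tool",(R.as_matrix().T@w["R"].T).round(3))
for n_ in("side","top"):
  c=optics.get_calibration(n_); print(proj(c,[.463,.115,0]),proj(c,[.463,.115,.205]))
E
```

```text
[241 111  24  19 343] [252.5 120.4] [15.9 22.7] 78.7 [[0.707 0.202 0.018]]
[303 110  26  20 359] [315.5 119.4] [22.9 15.9] 12.5 [[0.709 0.005 0.018]]
[370 111  24  19 347] [381.5 120.1] [15.9 22.6] 82.9 [[ 0.707 -0.202  0.018]]
[409 125  11  29 222] [414.8 138.9] [ 8.2 28.1] 7.8 [[ 0.647 -0.305  0.018]]
[277 161  13  13 102] [283. 167.] [12. 12.] 90.0 [[0.559 0.106 0.018]]
[447 169  31  36 710] [463.9 186.1] [32.1 30.7] 81.9 [[ 0.498 -0.454  0.018]]
[291 188  41  18 331] [311.1 196.1] [40.7 12.9] 7.3 [[0.468 0.019 0.018]]
[209 190  42  16 336] [229.3 197.4] [41.  13.2] 3.1 [[0.465 0.27  0.018]]
[357 190  13  13 122] [363. 196.] [12. 12.] 90.0 [[ 0.468 -0.141  0.018]]
[384 192  42  20 366] [404.9 201.1] [12.4 41. ] 78.7 [[ 0.452 -0.27   0.018]]
bottle top [[0.426 0.134 0.205]]
clevis [[ 0.459 -0.132  0.127]]
nut [[ 0.545 -0.108  0.02 ]]
collar [[0.554 0.102 0.03 ]]
[[ 0.959  0.282 -0.   ]
 [ 0.282 -0.959  0.001]
 [-0.    -0.001 -1.   ]]
cam in tool [ 0.0667 -0.0002 -0.1618]
cam axes in tool [[-0.    -0.97  -0.244]
 [ 1.     0.    -0.   ]
 [ 0.    -0.244  0.97 ]]
[[314.64534431 252.16036098]] [[314.91535411 180.37778085]]
[[280.36138643 198.39759385]] [[273.48922602 191.06881506]]
```

```bash
cat >> h.py <<'E'
def rows(pos,yaw_deg,n=8,pr=True):
    "tool-frame rows to reach pos with tool down and tool x at yaw, from measured pose"
    p,R=tool(); y=np.radians(yaw_deg)
    Rt=Ro.from_matrix(np.array([[np.cos(y),np.sin(y),0],[np.sin(y),-np.cos(y),0],[0,0,-1.]]))
    rv=np.degrees((R.inv()*Rt).as_rotvec()); d=R.inv().apply(np.array(pos)-p)*1000
    print("from",p.round(4),"yaw",np.degrees(np.arctan2(R.as_matrix()[1,0],R.as_matrix()[0,0])).round(2),"turn",rv.round(2),"shift",d.round(1),"len",np.linalg.norm(d).round(0))
E
python3 -c "
from h import *
rows([.6,0,.28],0)"
```

```text
from [ 0.1831 -0.6232  0.2217] yaw 16.38 turn [-0.08  0.02 16.38] shift [ 575.7 -480.5  -57.6] len 752.0
```

Emit:
step_arm(deltas=[[0, 0, 0, 36, -30, -8, 87], [0, 0, 0, 72, -60, -16, 87], [0, 0, 0, 108, -90, -24, 87], [0, 0, 0, 144, -120, -32, 87], [0, 0, 0, 180, -150, -40, 87], [0, 0, 0, 216, -180, -48, 87], [0, 0, 0, 252, -210, -56, 87], [0, 0, 0, 288, -240, -58, 87]])

```text
time: 1.15
position: [0.3927, -0.3109, 0.281]
tool_rot: [3.109, 0.447, 0.001]
ft_force: [1.2, -0.6, -0.4]
grip_width: 1.002
```

Emit:
step_arm(deltas=[[0, 0, 2, 36, -30, 0, 87], [0, 0, 4, 72, -60, 0, 87], [0, 0, 6, 108, -90, 0, 87], [0, 0, 8, 144, -120, 0, 87], [0, 0, 10, 180, -150, 0, 87], [0, 0, 12, 216, -180, 0, 87], [0, 0, 14, 252, -210, 0, 87], [0, 0, 16.4, 288, -240, 0, 87]])

```text
time: 2.15
position: [0.6011, 0.0002, 0.2803]
tool_rot: [3.141, -0.004, -0.001]
ft_force: [0.7, -0.6, 0.2]
grip_width: 0.999
```

Run:
```python
from h import *
print(tool()[0]); cal=optics.get_calibration("wrist"); im=optics.get_image("wrist")
np.savez("w1.npz",**cal); cv2.imwrite("pics/w1.png",im[:,:,::-1])
```

```text
[6.01096871e-01 2.43464382e-04 2.80276266e-01]
```

View pics/w1.png

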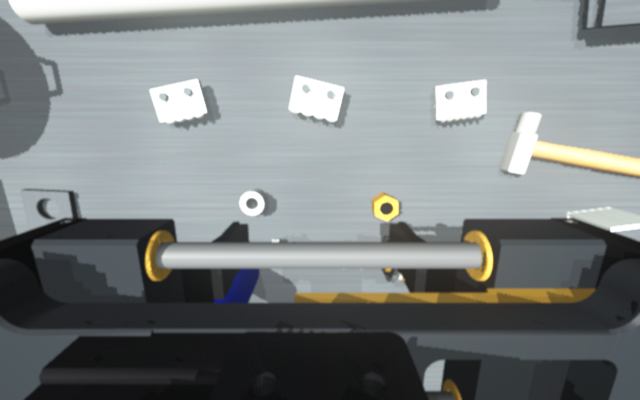

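Run:
```python
from h import *
im=cv2.imread("pics/w1.png")
cr=[im[70:135,a:a+80] for a in(140,277,421)]
cv2.imwrite("pics/w1z.png",cv2.resize(np.hstack(cr),None,fx=3.3,fy=3.3,interpolation=cv2.INTER_CUBIC))
cal=dict(np.load("w1.npz")); g=cv2.cvtColor(im,cv2.COLOR_BGR2GRAY)
S=6
for x0 in(140,277,421):
    c=cv2.resize(g[70:135,x0:x0+80],None,fx=S,fy=S,interpolation=cv2.INTER_CUBIC)
    m=(c>205).astype(np.uint8)
    cs,_=cv2.findContours(m,cv2.RETR_EXTERNAL,cv2.CHAIN_APPROX_NONE); q=max(cs,key=cv2.contourArea)[:,0].astype(float)
    uv=(q+.5)/S-.5+[x0,70]
    P=ray(cal,uv,.023)[:,:2]
    (cc,wh,a)=cv2.minAreaRect((P*1000).astype(np.float32)); 
    # yaw from back edge: fit line on far x points
    a=np.radians(a); a=(a+np.pi/4)%(np.pi/2)-np.pi/4
    for it in range(3):
        ex=np.array([np.cos(a),np.sin(a)]); ey=np.array([-ex[1],ex[0]])
        u=P@ex; v=P@ey; vm=(v.min()+v.max())/2; 
        b=(u>u.max()-.006)&(abs(v-vm)<.028)
        k=np.polyfit(v[b],u[b],1); a-=np.arctan(k[0])
    ex=np.array([np.cos(a),np.sin(a)]); ey=np.array([-ex[1],ex[0]]); u=P@ex;v=P@ey;vm=(v.min()+v.max())/2
    print("yaw",np.degrees(a).round(2),"len",((u.max()-u.min())*1e3).round(1),"wid",((v.max()-v.min())*1e3).round(1))
    ub=np.median(u[(u>u.max()-.006)&(abs(v-vm)<.028)])
    # front profile
    f=(u<u.max()-.03); vv=np.arange(-36,37,2); pr=[]
    for t in vv:
        s=f&(abs(v-vm-t/1e3)<.0012); pr.append(int(round((ub-u[s].min())*1e3*10))/10 if s.any() else 0)
    print(dict(zip(vv.tolist(),pr)))
    # seat: back edge at x=61 (or 55.7)
    for L in(.061,.0557): print(L,((ub-L)*ex+vm*ey).round(4))
```

```text
yaw 11.04 len 51.6 wid 73.7
{-36: 47.3, -34: 47.7, -32: 48.0, -30: 48.7, -28: 50.0, -26: 50.5, -24: 51.1, -22: 51.2, -20: 51.1, -18: 50.5, -16: 49.4, -14: 50.0, -12: 50.8, -10: 51.2, -8: 51.2, -6: 51.0, -4: 50.6, -2: 49.7, 0: 49.8, 2: 50.6, 4: 51.1, 6: 51.1, 8: 51.0, 10: 50.4, 12: 49.8, 14: 49.9, 16: 50.7, 18: 51.2, 20: 51.3, 22: 51.3, 24: 51.2, 26: 50.3, 28: 49.0, 30: 48.5, 32: 48.4, 34: 48.2, 36: 47.7}
0.061 [0.6692 0.1937]
0.0557 [0.6744 0.1947]
yaw -13.17 len 51.8 wid 74.1
{-36: 47.9, -34: 49.3, -32: 50.5, -30: 50.9, -28: 51.2, -26: 51.2, -24: 51.1, -22: 50.6, -20: 49.9, -18: 48.8, -16: 49.6, -14: 50.4, -12: 51.1, -10: 51.3, -8: 51.3, -6: 51.0, -4: 50.5, -2: 49.5, 0: 48.6, 2: 49.8, 4: 50.5, 6: 51.2, 8: 51.3, 10: 51.2, 12: 50.9, 14: 50.4, 16: 49.5, 18: 48.7, 20: 49.7, 22: 50.9, 24: 51.3, 26: 51.4, 28: 51.5, 30: 51.4, 32: 51.1, 34: 50.4, 36: 49.0}
0.061 [0.6733 0.0123]
0.0557 [0.6784 0.0111]
yaw 6.89 len 51.4 wid 73.9
{-36: 47.8, -34: 48.0, -32: 48.0, -30: 48.5, -28: 50.1, -26: 50.6, -24: 50.8, -22: 50.8, -20: 50.1, -18: 50.1, -16: 50.7, -14: 50.7, -12: 50.5, -10: 49.8, -8: 50.2, -6: 50.7, -4: 50.8, -2: 50.7, 0: 50.0, 2: 50.2, 4: 50.9, 6: 51.0, 8: 50.6, 10: 49.7, 12: 50.3, 14: 50.8, 16: 51.1, 18: 51.0, 20: 50.5, 22: 50.3, 24: 51.0, 26: 51.1, 28: 50.7, 30: 49.5, 32: 48.8, 34: 48.3, 36: 47.6}
0.061 [ 0.6696 -0.2064]
0.0557 [ 0.6748 -0.2058]
```

View pics/w1z.png

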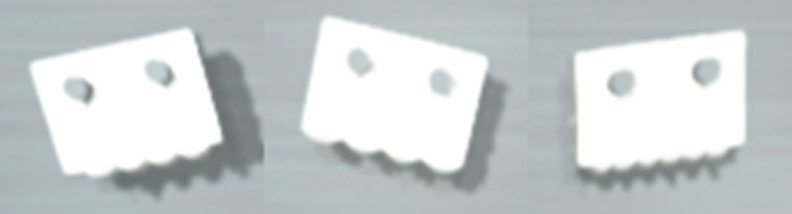

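Emit:
step_arm(deltas=[[0, 0, -10.6, -17, -34, 0, 87], [0, 0, -21.2, -34, -68, 0, 87], [0, 0, -31.8, -51, -103, 0, 87], [0, 0, -42.4, -68, -137, 0, 87], [0, 0, -53, -85, -172, 0, 87], [0, 0, -63.6, -102, -206, 0, 87], [0, 0, -74.2, -119, -240, 0, 87], [0, 0, -84.8, -136, -275, 0, 87]])

```text
time: 3.2
position: [0.4639, 0.2749, 0.2803]
tool_rot: [2.314, 2.124, -0.001]
ft_force: [-0.6, 0.2, 0.3]
grip_width: 1.001
```

Run:
```python
from h import *
print(tool()[0]); cal=optics.get_calibration("wrist"); im=optics.get_image("wrist")
np.savez("w2.npz",**cal); cv2.imwrite("pics/w2.png",im[:,:,::-1])
rows([.465,.275,.1],86.9)
im=optics.get_image("side");cv2.imwrite("pics/s2.png",im[:,:,::-1])
```

```text
[0.46391329 0.27491468 0.28032275]
from [0.46   0.2812 0.2807] yaw 85.91 turn [-0.08 -0.17 -0.98] shift [ -6.3   5.7 180.7] len 181.0
```

View pics/w2.png

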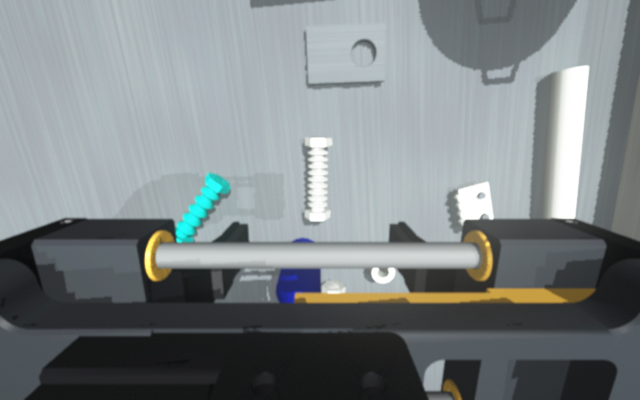

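View pics/s2.png

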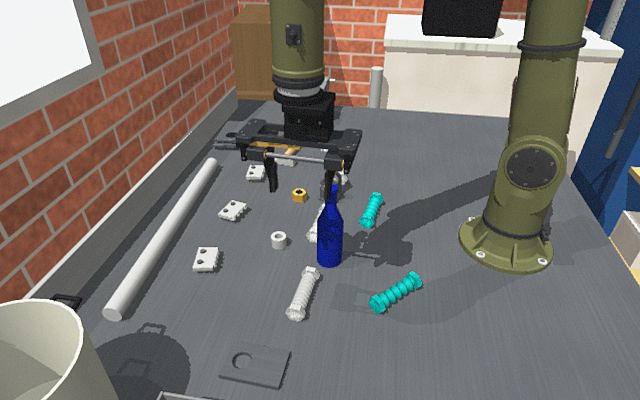

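```bash
cat >> h.py <<'E'
def meas(im,cal,box,z,thr=150):
    x0,y0,x1,y1=box; c=im[y0:y1,x0:x1].astype(int)
    m=((c.min(2)>thr)).astype(np.uint8)
    n,l,st,ce=cv2.connectedComponentsWithStats(m); i=1+np.argmax(st[1:,4])
    uv=np.argwhere(l==i)[:,::-1]+[x0,y0]
    P=ray(cal,uv,z)[:,:2]
    c,wh,a=cv2.minAreaRect((P*1000).astype(np.float32))
    b=cv2.boxPoints((c,wh,a)); e=[b[1]-b[0],b[2]-b[1]]; e=max(e,key=np.linalg.norm); e=e*np.sign(e[1])
    print("centre",np.round(c,1),"size",np.round(wh,1),"stud yaw",np.degrees(np.arctan2(-e[0],e[1])).round(2),st[i])
E
python3 - <<'E'
from h import *
cal=optics.get_calibration("wrist"); im=optics.get_image("wrist"); cal2=optics.get_calibration("wrist")
print(tool()[0], cal["t"]-cal2["t"])
cv2.imwrite("pics/w3.png",im[:,:,::-1])
for t in (200,215,230): meas(im,cal,(290,125,345,226),.018,t)
rows([.465,.275,.1],86.9)
E
```

```text
[0.46295367 0.2764786  0.28053726] [2.26739699e-04 2.50565725e-04 8.03627170e-05]
centre [463.1 262.4] size [132.2  40.5] stud yaw -4.59 [  17   15   28   85 1482]
centre [464.8 262.4] size [132.2  32.3] stud yaw -5.48 [  21   15   23   85 1299]
centre [464.9 262.4] size [129.4  31.9] stud yaw -5.44 [  21   16   23   83 1138]
from [0.463  0.2765 0.2805] yaw 85.05 turn [-0.01 -0.01 -1.85] shift [ -1.3   2.2 180.5] len 181.0
```

View pics/w3.png

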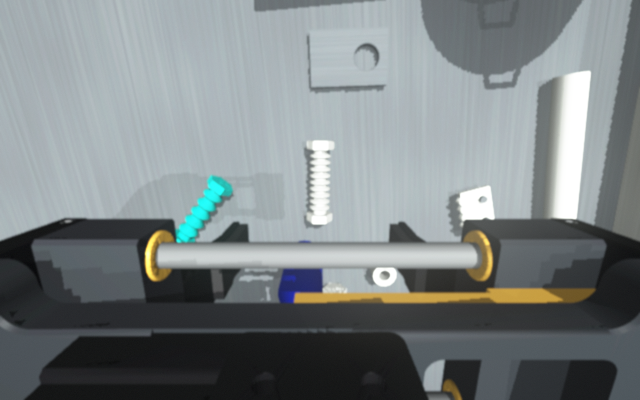

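Emit:
step_arm(deltas=[[0, 0, -1, -4, 2, 45, 87], [0, 0, -1, -4, 2, 90, 87], [0, 0, -1, -4, 2, 135, 87], [0, 0, -1, -4, 2, 180, 87], [0, 0, -1, -4, 2, 225, 87], [0, 0, -1, -4, 2, 255, 87], [0, 0, -1, -4, 2, 268, 87], [0, 0, -1, -4, 2, 273, 87]])

```text
time: 4.35
position: [0.4667, 0.2694, 0.0072]
tool_rot: [2.303, 2.136, -0.001]
ft_force: [-0.4, -0.6, -0.1]
grip_width: 0.998
```

Emit:
step_arm(newtons=40, deltas=[[0, 0, 0, 0, 0, 0, 60], [0, 0, 0, 0, 0, 0, 40], [0, 0, 0, 0, 0, 0, 30], [0, 0, 0, 0, 0, 0, 10], [0, 0, 0, 0, 0, 0, 10], [0, 0, 0, 0, 0, 0, 10], [0, 0, 0, 0, 0, 0, 10], [0, 0, 0, 0, 0, 0, 10]])

```text
time: 5.35
position: [0.4653, 0.2703, 0.0074]
tool_rot: [-2.301, -2.138, 0.002]
ft_force: [-3.2, -0.3, 1.4]
grip_width: 0.337
```

Emit:
step_arm(deltas=[[0, 0, 0, 0, 0, -4, 10], [0, 0, 0, 0, 0, -10, 10], [0, 0, 0, 0, 0, -20, 10], [0, 0, 0, 0, 0, -30, 10], [0, 0, 0, 0, 0, -40, 10], [0, 0, 0, 0, 0, -50, 10], [0, 0, 0, 0, 0, -55, 10], [0, 0, 0, 0, 0, -60, 10]])

```text
time: 6.35
position: [0.4662, 0.27, 0.0678]
tool_rot: [2.302, 2.138, -0.0]
ft_force: [0.0, 0.7, -4.3]
grip_width: 0.339
```

Run:
```python
from h import *
print(tool()[0]); print(ctrl.get_state()["grip_width"],ctrl.get_state()["ft_force"])
im=optics.get_image("side");cv2.imwrite("pics/s3.png",cv2.resize(im[140:340,190:450,::-1],None,fx=3,fy=3))
im=optics.get_image("wrist");cv2.imwrite("pics/w4.png",im[:,:,::-1])
```

```text
[0.46618828 0.27001648 0.06775737]
0.3389960633782463 [ 2.81188580e-03  7.26108216e-01 -4.31317417e+00]
```

View pics/s3.png

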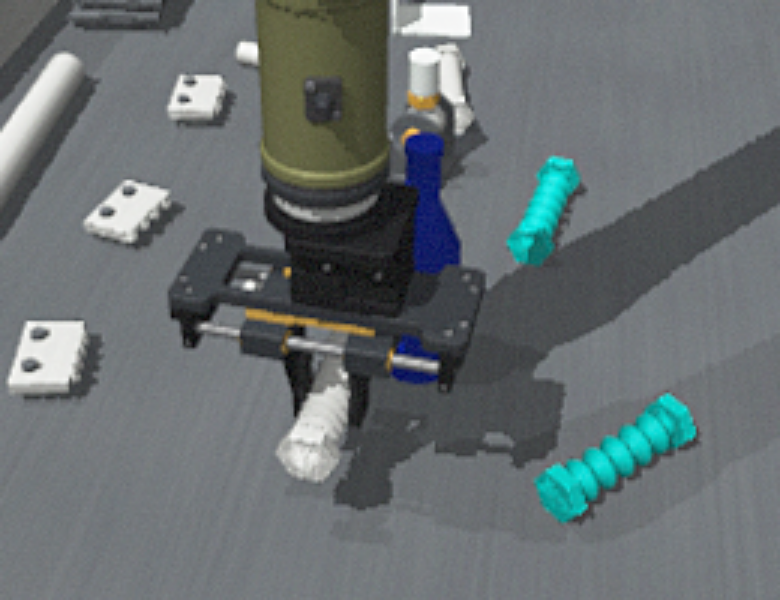

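View pics/w4.png

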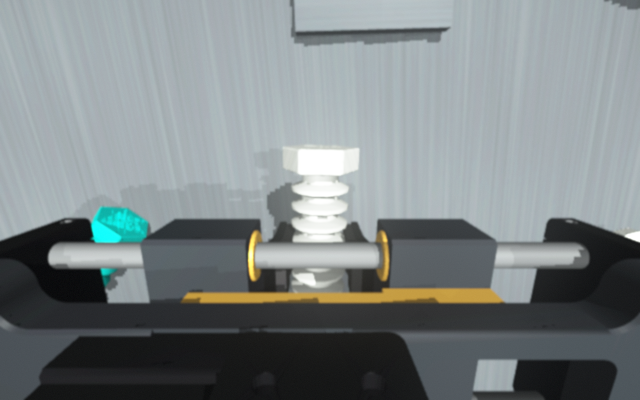

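Emit:
step_arm(deltas=[[0, 0, 0, 3.5, 48, 0, 10], [0, 0, 0, 7, 96, 0, 10], [0, 0, 0, 10, 141.5, 0, 10], [0, 0, 0, -19.5, 144, 0, 10], [0, 0, 0, -59.5, 147, 0, 10], [0, 0, 0, -99, 150, 0, 10], [0, 0, 0, -139, 152.5, 0, 10], [0, 0, 0, -169, 155, 0, 10]])

```text
time: 7.45
position: [0.6081, 0.0875, 0.0667]
tool_rot: [-2.304, -2.136, 0.003]
ft_force: [0.4, -0.5, -5.7]
grip_width: 0.337
```

Emit:
step_arm(deltas=[[0, 0, -2, -40, 3, 0, 10], [0, 0, -4, -80, 6, 0, 10], [0, 0, -6, -120, 9, 0, 10], [0, 0, -8, -160, 12, 0, 10], [0, 0, -10, -200, 14.5, 0, 10], [0, 0, -11, -240, 17.5, 0, 10], [0, 0, -11, -275, 20, 0, 10], [0, 0, -11, -303, 22, 0, 10]])

```text
time: 8.45
position: [0.6073, -0.2158, 0.0666]
tool_rot: [-2.088, -2.346, 0.001]
ft_force: [-0.3, 0.5, -4.7]
grip_width: 0.337
```

Run:
```python
from h import *
im=optics.get_image("top");cv2.imwrite("pics/t4.png",cv2.resize(im[80:240,200:440,::-1],None,fx=3.3,fy=3.3))
im=optics.get_image("wrist");cv2.imwrite("pics/w5.png",im[:,:,::-1])
rows([.608,-.214,.01],96.9)
```

```text
from [ 0.6067 -0.2197  0.0663] yaw 96.38 turn [-0.12  0.14 -0.52] shift [ 5.6  2.  56.3] len 57.0
```

View pics/t4.png

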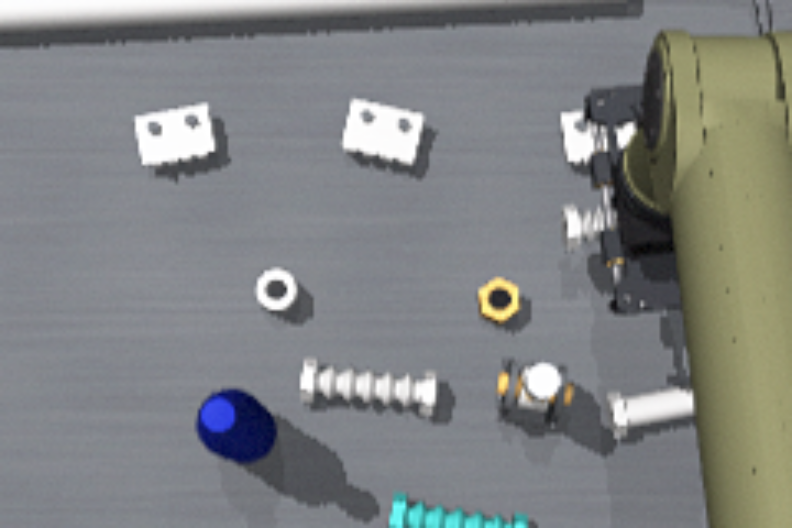

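View pics/w5.png

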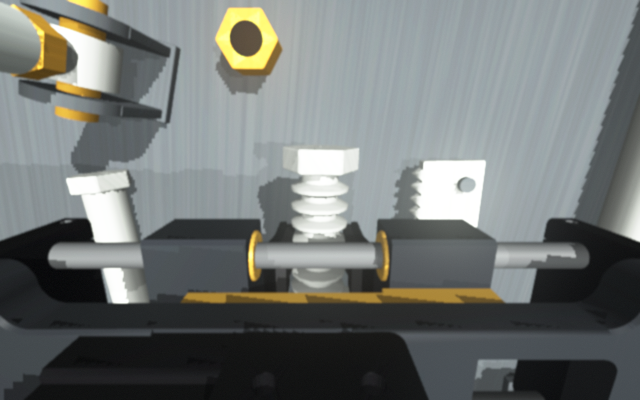

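Emit:
step_arm(deltas=[[0, 0, -0.5, 4, 2, 15, 10], [0, 0, -0.5, 7, 2, 30, 10], [0, 0, -0.5, 7, 2, 42, 10], [0, 0, -0.5, 7, 2, 50, 10], [0, 0, -0.5, 7, 2, 55, 10], [0, 0, -0.5, 7, 2, 58, 10], [0, 0, -0.5, 7, 2, 58, 10], [0, 0, -0.5, 7, 2, 58, 10]])

```text
time: 9.55
position: [0.6095, -0.2066, 0.01]
tool_rot: [2.076, 2.357, 0.0]
ft_force: [0.4, 0.0, -4.4]
grip_width: 0.332
```

Emit:
step_arm(deltas=[[0, 0, 0, 0, 0, 0, 35], [0, 0, 0, 0, 0, 0, 42], [0, 0, 0, 0, 0, 0, 48], [0, 0, 0, 0, 0, 0, 50], [0, 0, 0, 0, 0, 0, 50], [0, 0, 0, 0, 0, -20, 50], [0, 0, 0, 0, 0, -60, 50], [0, 0, 0, 0, 0, -100, 50]])

```text
time: 10.55
position: [0.6095, -0.2062, 0.112]
tool_rot: [2.075, 2.358, 0.001]
ft_force: [0.3, -0.9, -0.2]
grip_width: 0.576
```

Run:
```python
from h import *
cal=optics.get_calibration("wrist");im=optics.get_image("wrist");cv2.imwrite("pics/w6.png",im[:,:,::-1])
rows([.608,-.214,.25],7)
```

```text
from [ 0.6129 -0.2067  0.1183] yaw 97.3 turn [ 0.59 -0.18 90.3 ] shift [  -7.2   -4.7 -131.7] len 132.0
```

View pics/w6.png

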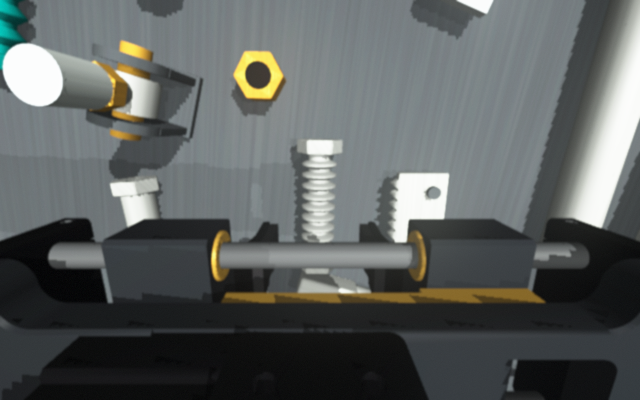

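Emit:
step_arm(deltas=[[0, 0, 0, 0, 0, -40, 50], [0, 0, 10.6, -1, -8, -82, 60], [0, 0, 21.2, -2, -16, -82, 87], [0, 0, 31.8, -3, -24, -82, 87], [0, 0, 42.4, -4, -32, -82, 87], [0, 0, 53, -4, -40, -82, 87], [0, 0, 63.6, -4, -48, -82, 87], [0, 0, 74.2, -4, -52, -82, 87]])

```text
time: 11.6
position: [0.5581, -0.2167, 0.193]
tool_rot: [3.079, 0.619, 0.002]
ft_force: [0.8, -0.4, -0.7]
grip_width: 0.996
```

Emit:
step_arm(deltas=[[0, 0, 10, 0, 0, 0, 87], [0, 0, 16, 0, 0, 0, 87], [0, 0, 16, 0, 0, 0, 87], [0, 0, 16, 0, 0, 0, 87], [0, 0, 16, 0, 0, 0, 87], [0, 0, 16, 0, 0, 0, 87], [0, 0, 16, 0, 0, 0, 87], [0, 0, 16, 0, 0, 0, 87]])

```text
time: 12.6
position: [0.5581, -0.217, 0.1915]
tool_rot: [-3.136, -0.194, 0.0]
ft_force: [-0.6, -0.3, -0.3]
grip_width: 0.999
```

Run:
```python
from h import *
cal=optics.get_calibration("wrist");im=optics.get_image("wrist");cv2.imwrite("pics/w7.png",im[:,:,::-1]); np.savez("w7.npz",**cal)
rows([.562,-.218,.2],7)
```

```text
from [ 0.5581 -0.2169  0.1915] yaw 7.08 turn [0.   0.01 0.08] shift [ 3.7  1.5 -8.5] len 9.0
```

View pics/w7.png

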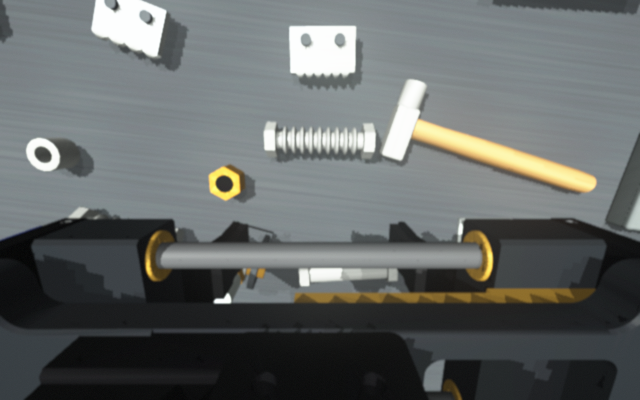

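```bash
cat >> h.py <<'E'
def gauge(im,cal,box,thr=205,S=6):
    g=im.min(2); x0,y0,x1,y1=box
    c=cv2.resize(g[y0:y1,x0:x1],None,fx=S,fy=S,interpolation=cv2.INTER_CUBIC)
    cs,_=cv2.findContours((c>thr).astype(np.uint8),cv2.RETR_EXTERNAL,cv2.CHAIN_APPROX_NONE); q=max(cs,key=cv2.contourArea)[:,0].astype(float)
    P=ray(cal,(q+.5)/S-.5+[x0,y0],.023)[:,:2]
    a=np.radians(cv2.minAreaRect((P*1000).astype(np.float32))[2]); a=(a+np.pi/4)%(np.pi/2)-np.pi/4
    for it in range(4):
        ex=np.array([np.cos(a),np.sin(a)]); ey=np.array([-ex[1],ex[0]]); u=P@ex; v=P@ey; vm=(v.min()+v.max())/2
        b=(u>u.max()-.006)&(abs(v-vm)<.028); k=np.polyfit(v[b],u[b],1); a-=np.arctan(k[0])
    ex=np.array([np.cos(a),np.sin(a)]); ey=np.array([-ex[1],ex[0]]); u=P@ex;v=P@ey;vm=(v.min()+v.max())/2
    w=v.max()-v.min(); ub=np.median(u[(u>u.max()-.006)&(abs(v-vm)<.028)])-(w-.070)/2
    seat=(ub-.061)*ex+vm*ey
    print("gauge yaw",np.degrees(a).round(2),"wid",(w*1e3).round(1),"len",((u.max()-u.min())*1e3).round(1),"seat",seat.round(4)); return a,seat
E
python3 - <<'E'
from h import *
cal=dict(np.load("w7.npz")); im=cv2.imread("pics/w7.png")
for t in(150,180,205): a,s=gauge(im,cal,(275,15,370,95),t)
for t in(120,140,160): meas(im,cal,(255,110,383,165),.018,t)
cv2.imwrite("pics/w7z.png",cv2.resize(im[10:170,240:430],None,fx=4,fy=4,interpolation=cv2.INTER_CUBIC))
E
```

```text
gauge yaw 7.37 wid 73.0 len 51.1 seat [ 0.6674 -0.2072]
gauge yaw 7.38 wid 71.7 len 49.4 seat [ 0.6675 -0.2072]
gauge yaw 7.21 wid 71.0 len 48.2 seat [ 0.6674 -0.2071]
centre [ 613.  -209.8] size [ 62.  152.6] stud yaw 7.08 [   0    0  128   55 5894]
centre [ 614.5 -213.4] size [ 36.8 139.9] stud yaw 6.54 [   7   10  121   34 2535]
centre [ 615.4 -229.8] size [33.3 93.4] stud yaw 7.08 [  41   13   80   30 1545]
```

View pics/w7z.png

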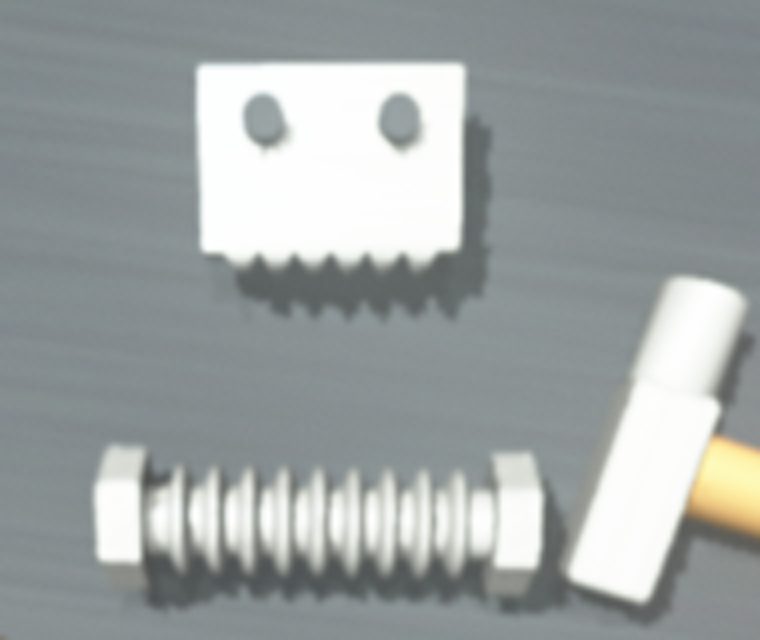

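Run:
```python
from h import *
cal=dict(np.load("w7.npz"))
a=np.radians(7.2); ex=np.array([np.cos(a),np.sin(a)]); ey=np.array([-ex[1],ex[0]]); s=np.array([.6675,-.2071])
def z(x,y,h): return ray(cal,[[240+(x+.5)/4-.5,10+(y+.5)/4-.5]],h)[0,:2]
for n,x,y,h in[("crest5",315.5,522,.034),("crest1",178,520,.034),("crest9",456,526,.034),("collarL top outer",97,510,.036),("collarR",541,515,.036),("toothL",241,267,.023),("toothR",424,267,.023)]:
    p=z(x,y,h); print(n,p.round(4),((p-s)@ex*1e3).round(1),((p-s)@ey*1e3).round(1))
```

```text
crest5 [ 0.6108 -0.2101] -56.6 4.1
crest1 [ 0.6066 -0.1718] -56.0 42.6
crest9 [ 0.6146 -0.2494] -57.8 -35.3
collarL top outer [ 0.6067 -0.1495] -53.1 64.8
collarR [ 0.6206 -0.2721] -54.7 -58.6
toothL [ 0.676  -0.1814] 11.7 24.4
toothR [ 0.6822 -0.2313] 11.6 -25.9
```

Emit:
step_arm(deltas=[[0, 0, 0, 5, 0, 45, 80], [0, 0, 0, 5, 0, 90, 80], [0, 0, 0, 5, 0, 130, 80], [0, 0, 0, 5, 0, 155, 80], [0, 0, 0, 5, 0, 170, 80], [0, 0, 0, 5, 0, 178, 80], [0, 0, 0, 5, 0, 181, 80], [0, 0, 0, 5, 0, 181, 80]])

```text
time: 13.65
position: [0.5636, -0.2166, 0.0113]
tool_rot: [3.135, 0.194, 0.002]
ft_force: [-0.0, 0.1, -0.5]
grip_width: 0.925
```

Run:
```python
from h import *
cal=optics.get_calibration("wrist");im=optics.get_image("wrist");cv2.imwrite("pics/w8.png",im[:,:,::-1]); np.savez("w8.npz",**cal)
p,R=tool(); a=np.radians(7.2); s=np.array([.6675,-.2071]); d=(p[:2]-s)*1e3; print(p,d@[np.cos(a),np.sin(a)],d@[-np.sin(a),np.cos(a)])
```

```text
[ 0.56369291 -0.21660757  0.0114065 ] -104.18015322153427 3.5778742976627917
```

View pics/w8.png

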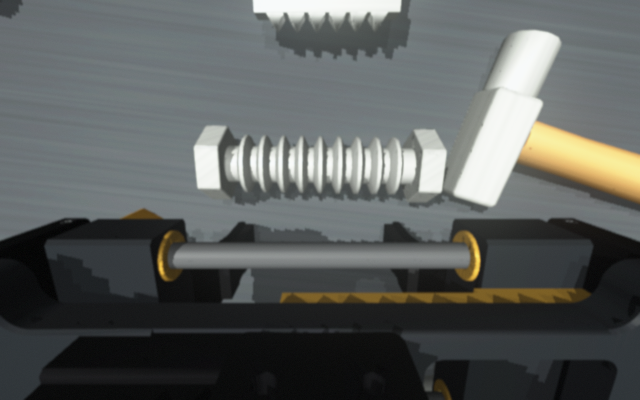

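Emit:
step_arm(deltas=[[0, 0, 0, 10, 0, 0, 80], [0, 0, 0, 18, 0, 0, 80], [0, 0, 0, 24, 1, 0, 80], [0, 0, 0, 30, 2, 0, 80], [0, 0, 0, 36, 3, 0, 80], [0, 0, 0, 42, 4, 0, 80], [0, 0, 0, 46, 4.6, 0, 80], [0, 0, 0, 48, 5, 0, 80]])

```text
time: 14.7
position: [0.6115, -0.2154, 0.0104]
tool_rot: [-3.136, -0.194, 0.0]
ft_force: [-2.1, -0.8, 0.2]
grip_width: 0.913
```

Run:
```python
from h import *
im=optics.get_image("wrist");cal=optics.get_calibration("wrist");im=optics.get_image("wrist");cv2.imwrite("pics/w9.png",im[:,:,::-1]); np.savez("w9.npz",**cal)
p,R=tool(); a=np.radians(7.2); s=np.array([.6675,-.2071]); d=(p[:2]-s)*1e3; print(p,d@[np.cos(a),np.sin(a)],d@[-np.sin(a),np.cos(a)])
cv2.imwrite("pics/w9z.png",cv2.resize(im[0:220,170:470,::-1],None,fx=2.6,fy=2.6,interpolation=cv2.INTER_CUBIC))
```

```text
[ 0.61161006 -0.21537228  0.01042901] -56.486024939827374 -1.202187378633599
```

View pics/w9z.png

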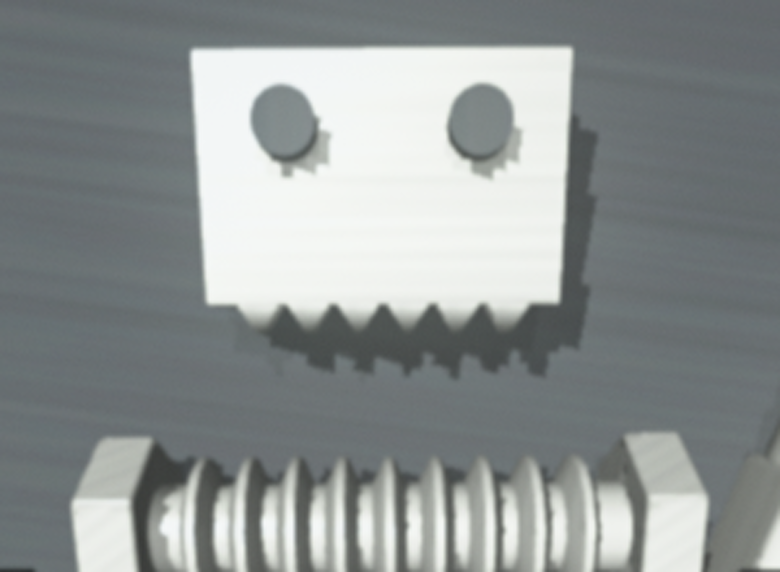

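Emit:
step_arm(deltas=[[0, 0, 0, 4, -0.5, 0, 80], [0, 0, 0, 8, -1, 0, 80], [0, 0, 0, 11, -1, 0, 80], [0, 0, 0, 14, -1, 0, 80], [0, 0, 0, 16, -1, 0, 80], [0, 0, 0, 17, -1, 0, 80], [0, 0, 0, 18, -1, 0, 80], [0, 0, 0, 18, -1, 0, 80]])

```text
time: 15.8
position: [0.6291, -0.2121, 0.0105]
tool_rot: [-3.136, -0.194, -0.0]
ft_force: [-1.8, 0.0, -0.2]
grip_width: 0.917
```

```bash
cat >> h.py <<'E'
def push(s,yaw,name,box):
    im=optics.get_image("wrist");cal=optics.get_calibration("wrist"); np.savez(name+".npz",**cal)
    p,R=tool(); a=np.radians(yaw); d=(p[:2]-np.array(s))*1e3; st=ctrl.get_state()
    print(p.round(4),"u",(d@[np.cos(a),np.sin(a)]).round(1),"v",(d@[-np.sin(a),np.cos(a)]).round(1),"f",np.round(st["ft_force"],1),np.round(st["torque"],2),"t",round(st["time"],2))
    x0,y0,x1,y1=box; cv2.imwrite(f"pics/{name}.png",cv2.resize(im[y0:y1,x0:x1,::-1],None,fx=2.6,fy=2.6,interpolation=cv2.INTER_CUBIC))
E
python3 -c "
from h import *
push([.6675,-.2071],7.2,'w10',(170,0,470,220))"
```

```text
[ 0.6291 -0.2122  0.0105] u -38.7 v -0.2 f [-1.8 -1.4 -0.3] [-0.02  0.37 -0.  ] t 15.85
```

View pics/w10.png

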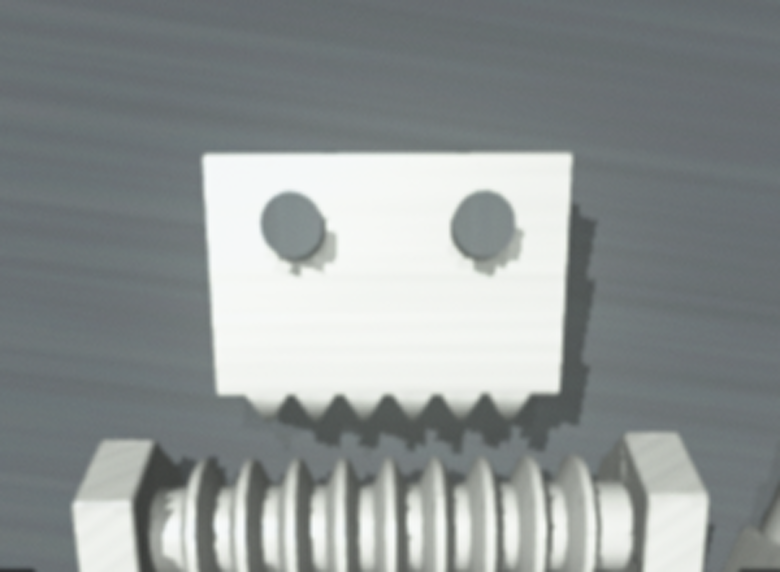

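Emit:
step_arm(deltas=[[0, 0, 0, 1, 0, 0, 80], [0, 0, 0, 2, 0, 0, 80], [0, 0, 0, 3, 0, 0, 80], [0, 0, 0, 4, 0, 0, 80], [0, 0, 0, 5, 0, 0, 80], [0, 0, 0, 5.5, 0, 0, 80], [0, 0, 0, 6, 0, 0, 80], [0, 0, 0, 6, 0, 0, 80]])

```text
time: 16.85
position: [0.6351, -0.2115, 0.0106]
tool_rot: [3.135, 0.194, 0.0]
ft_force: [-1.9, -0.9, 0.9]
grip_width: 0.919
```

```bash
python3 -c "
from h import *
push([.6675,-.2071],7.2,'w11',(170,0,470,220))"
```

```text
[ 0.6351 -0.2115  0.0106] u -32.7 v -0.3 f [-2.5  0.6  0.5] [0.   0.45 0.03] t 16.9
```

View pics/w11.png

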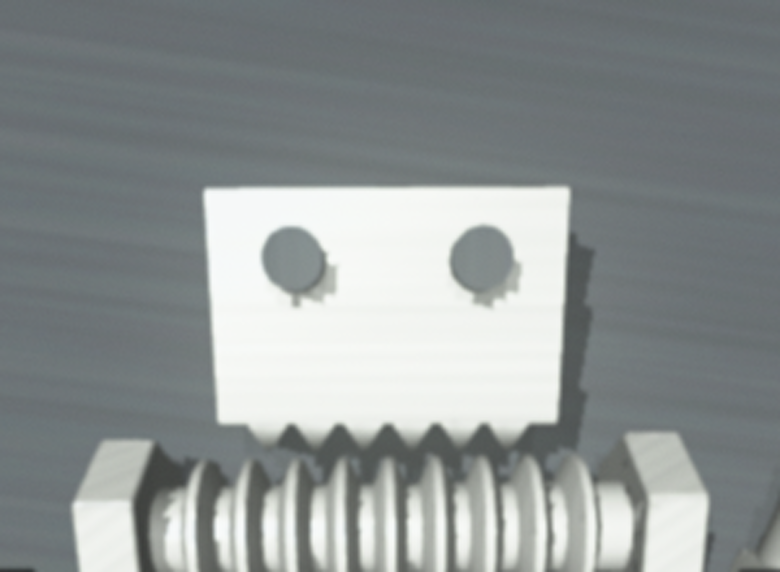

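Emit:
step_arm(deltas=[[0, 0, 0, 0.5, 0, 0, 80], [0, 0, 0, 1, 0, 0, 80], [0, 0, 0, 1.5, 0, 0, 80], [0, 0, 0, 2, 0, 0, 80], [0, 0, 0, 2.5, 0, 0, 80], [0, 0, 0, 3, 0, 0, 80], [0, 0, 0, 3.5, 0, 0, 80], [0, 0, 0, 4, 0, 0, 80]])

```text
time: 17.9
position: [0.639, -0.211, 0.0105]
tool_rot: [3.136, 0.194, -0.0]
ft_force: [-2.3, -0.8, -0.8]
grip_width: 0.918
```

```bash
python3 -c "
from h import *
push([.6675,-.2071],7.2,'w12',(170,0,470,220))"
```

```text
[ 0.6391 -0.2109  0.0105] u -28.7 v -0.2 f [-1.8 -0.1 -0.2] [-0.02  0.49  0.03] t 17.95
```

View pics/w12.png

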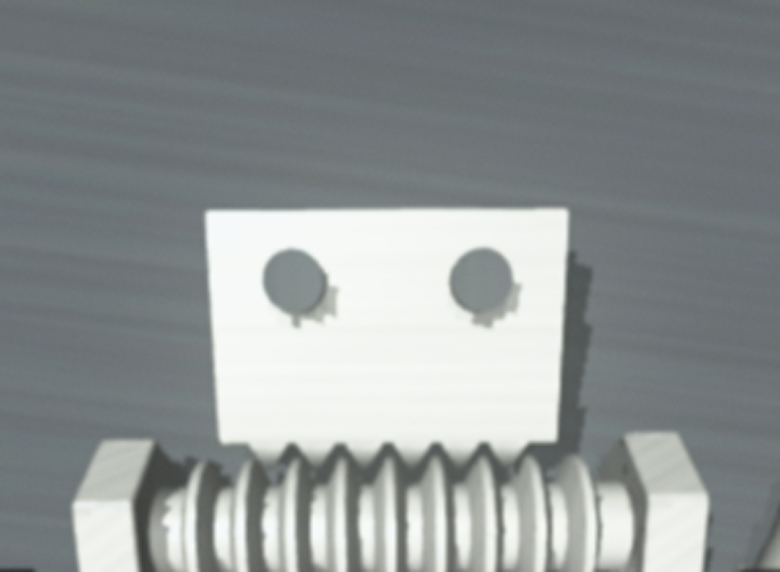

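Emit:
step_arm(deltas=[[0, 0, 0, 0.5, 0, 0, 80], [0, 0, 0, 1, 0, 0, 80], [0, 0, 0, 1.5, 0, 0, 80], [0, 0, 0, 2, 0, 0, 80], [0, 0, 0, 2.5, 0, 0, 80], [0, 0, 0, 3, 0, 0, 80], [0, 0, 0, 3, 0, 0, 80], [0, 0, 0, 3, 0, 0, 80]])

```text
time: 18.95
position: [0.6421, -0.2106, 0.0106]
tool_rot: [3.135, 0.194, 0.0]
ft_force: [-2.1, -0.5, -0.5]
grip_width: 0.919
```

```bash
python3 -c "
from h import *
push([.6675,-.2071],7.2,'w13',(170,0,470,220))"
```

```text
[ 0.642  -0.2106  0.0105] u -25.7 v -0.2 f [-2.1 -0.3  0.1] [-0.02  0.47  0.01] t 19.0
```

View pics/w13.png

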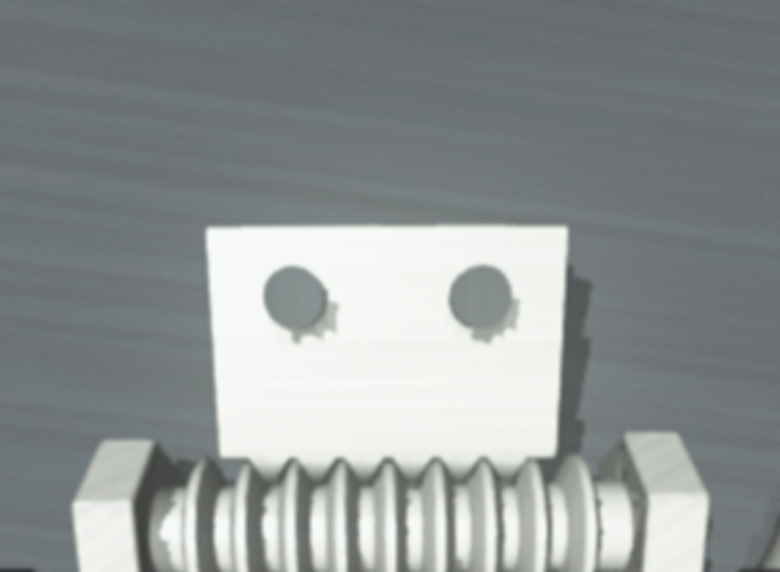

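Emit:
step_arm(deltas=[[0, 0, 0, 0.5, 0, 0, 80], [0, 0, 0, 1, 0, 0, 80], [0, 0, 0, 1, 0, 0, 80], [0, 0, 0, 1.5, 0, 0, 80], [0, 0, 0, 1.5, 0, 0, 80], [0, 0, 0, 2, 0, 0, 80], [0, 0, 0, 2, 0, 0, 80], [0, 0, 0, 2, 0, 0, 80]])

```text
time: 20.0
position: [0.6431, -0.2105, 0.0103]
tool_rot: [3.136, 0.193, -0.003]
ft_force: [-5.3, 0.4, 1.0]
grip_width: 0.922
```

```bash
python3 -c "
from h import *
push([.6675,-.2071],7.2,'w14',(170,0,470,220))"
```

```text
[ 0.6431 -0.2105  0.0103] u -24.7 v -0.3 f [-6.   1.1  0.9] [-0.04  1.25 -0.12] t 20.05
```

View pics/w14.png

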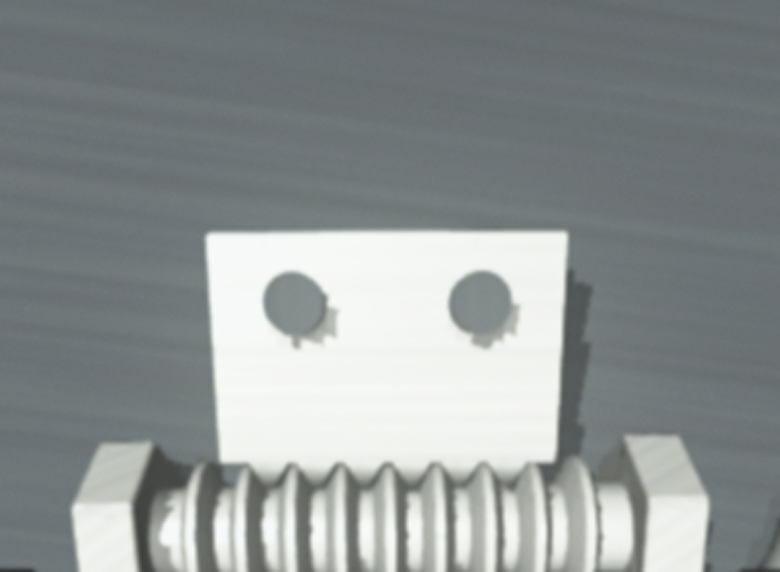

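Emit:
step_arm(deltas=[[0, 0, 0, 0.5, 0, 0, 80], [0, 0, 0, 1, 0, 0, 80], [0, 0, 0, 1.5, 0, 0, 80], [0, 0, 0, 2, 0, 0, 80], [0, 0, 0, 2.5, 0, 0, 80], [0, 0, 0, 3, 0, 0, 80], [0, 0, 0, 3, 0, 0, 80], [0, 0, 0, 3, 0, 0, 80]])

```text
time: 21.05
position: [0.6435, -0.2105, 0.0101]
tool_rot: [-3.136, -0.192, 0.012]
ft_force: [-12.7, -1.0, 5.3]
grip_width: 0.918
```

```bash
python3 -c "
from h import *
push([.6675,-.2071],7.2,'w15',(170,0,470,220))"
```

```text
[ 0.6435 -0.2105  0.0101] u -24.3 v -0.3 f [-11.7  -0.2   6.9] [-0.01  2.55 -0.09] t 21.1
```

View pics/w15.png

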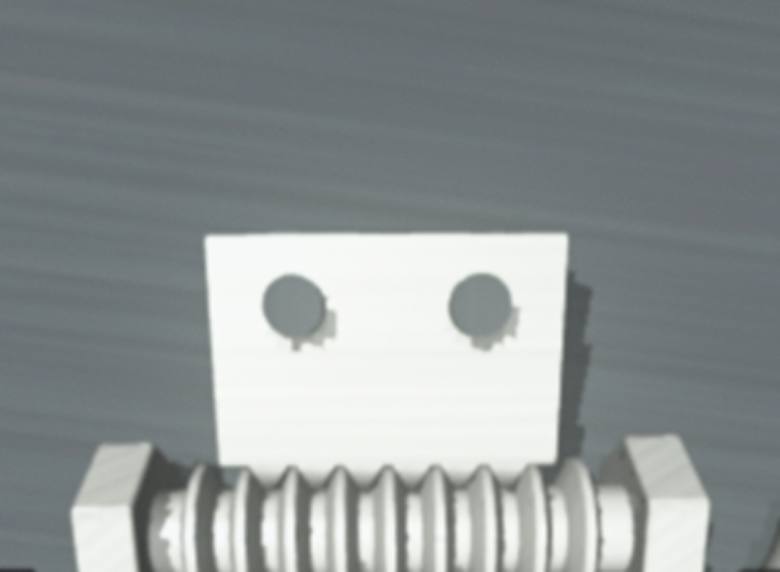

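Emit:
step_arm(deltas=[[0, 0, 0, -3, 0, 0, 80], [0, 0, 0, -8, 0, 0, 80], [0, 0, 0, -16, 0, 0, 80], [0, 0, 0, -30, 0, 0, 80], [0, 0, 0, -45, 0, -20, 80], [0, 0, 0, -60, 0, -60, 80], [0, 0, 0, -60, 0, -110, 87], [0, 0, 0, -60, 0, -150, 87]])

```text
time: 22.1
position: [0.587, -0.2176, 0.1628]
tool_rot: [3.134, 0.193, 0.002]
ft_force: [-0.0, -0.6, 0.6]
grip_width: 0.986
```

```bash
python3 -c "
from h import *
optics.get_image('top')
push([.6675,-.2071],7.2,'w16',(220,0,450,220))
im=cv2.imread('pics/w16.png'); print(im.shape)"
```

```text
[ 0.5901 -0.2181  0.1664] u -78.2 v -1.2 f [ 0.6 -0.1  0.9] [-0.   -0.03 -0.02] t 22.2
(572, 598, 3)
```

View pics/w16.png

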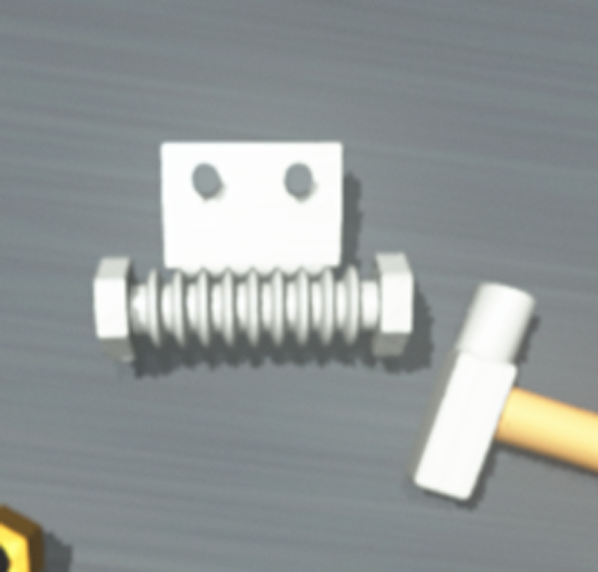

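Run:
```python
from h import *
cal=optics.get_calibration("wrist"); im=optics.get_image("wrist"); cv2.imwrite("pics/w17.png",im[:,:,::-1]); np.savez("w17.npz",**cal)
print(tool()[0])
for t in(170,190,205): gauge(im,cal,(275,48,358,101),t)
g=cv2.cvtColor(im,cv2.COLOR_RGB2GRAY).astype(float)
S=8; c=cv2.resize(g[45:145,250:385],None,fx=5.5,fy=5.5,interpolation=cv2.INTER_CUBIC); cv2.imwrite("pics/w17z.png",c)
```

```text
[ 0.58859647 -0.21783108  0.16355513]
gauge yaw 7.41 wid 72.0 len 45.1 seat [ 0.6675 -0.2073]
gauge yaw 7.29 wid 71.3 len 44.6 seat [ 0.6674 -0.2072]
gauge yaw 7.41 wid 70.9 len 44.5 seat [ 0.6674 -0.2073][ WARN:0@1.406] global loadsave.cpp:1063 imwrite_ Unsupported depth image for selected encoder is fallbacked to CV_8U.
```

View pics/w17z.png

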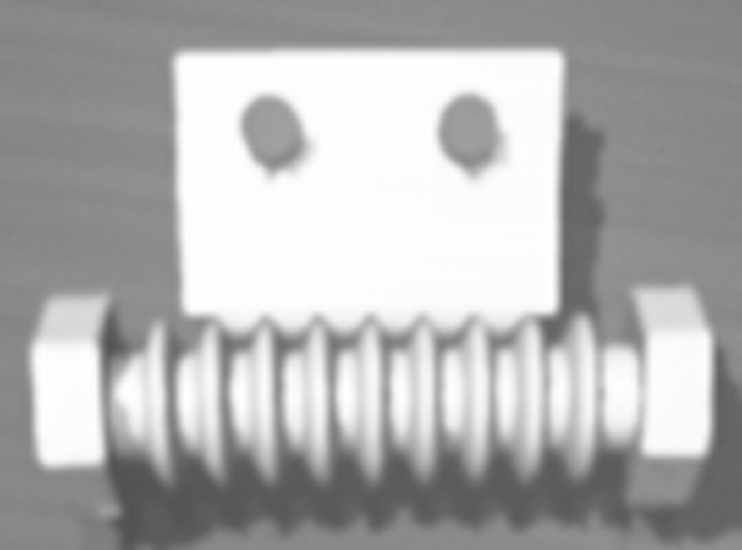

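Run:
```python
from h import *
cal=dict(np.load("pics/../w17.npz")); s=np.array([.6675,-.2072]); a=np.radians(7.37)
# at z=.036 hex top face (half width 10.4): edges front & back, left and right
for n,x,y in[("Lf",72,342),("Lb",70,466),("Rf",672,335),("Rb",678,459),("c5",371,400)]:
    p=ray(cal,[[250+(x+.5)/5.5-.5,45+(y+.5)/5.5-.5]],.036 if n!="c5" else .034)[0,:2]; d=(p-s)*1e3
    print(n,(d@[np.cos(a),np.sin(a)]).round(1),(d@[-np.sin(a),np.cos(a)]).round(1))
```

```text
Lf 10.2 54.0
Lb -11.7 55.5
Rf 10.8 -55.1
Rb -11.0 -57.0
c5 -0.1 -0.3
```

Emit:
step_arm(deltas=[[0, 0, 0, 0, 0, -50, 87], [0, 0, -10.6, -8, -22, -100, 87], [0, 0, -21.2, -20, -60, -116, 87], [0, 0, -31.8, -35, -98, -116, 87], [0, 0, -42.4, -50, -138, -116, 87], [0, 0, -53, -64, -178, -116, 87], [0, 0, -63.6, -78, -216, -116, 87], [0, 0, -74.2, -90, -250, -116, 87]])

```text
time: 23.25
position: [0.4656, 0.0207, 0.2749]
tool_rot: [-2.377, -2.052, 0.003]
ft_force: [0.5, 0.7, -0.0]
grip_width: 1.0
```

Emit:
step_arm(deltas=[[0, 0, -2, 0, 0, 0, 87], [0, 0, -2, 0, 0, 0, 87], [0, 0, -2, 0, 0, 0, 87], [0, 0, -2, 0, 0, 0, 87], [0, 0, -2, 0, 0, 0, 87], [0, 0, -2, 0, 0, 0, 87], [0, 0, -2, 0, 0, 0, 87], [0, 0, -2, 0, 0, 0, 87]])

```text
time: 24.25
position: [0.4673, 0.0197, 0.2765]
tool_rot: [2.348, 2.087, -0.0]
ft_force: [1.0, -0.3, -0.7]
grip_width: 0.998
```

Run:
```python
from h import *
cal=optics.get_calibration("wrist"); im=optics.get_image("wrist"); cv2.imwrite("pics/w18.png",im[:,:,::-1]); np.savez("w18.npz",**cal)
im=optics.get_image("side");cv2.imwrite("pics/s18.png",im[:,:,::-1])
rows([.468,.019,.02],83)
```

```text
from [0.4673 0.0197 0.2765] yaw 83.28 turn [0.   0.01 0.28] shift [ -0.6   0.8 256.5] len 257.0
```

View pics/w18.png

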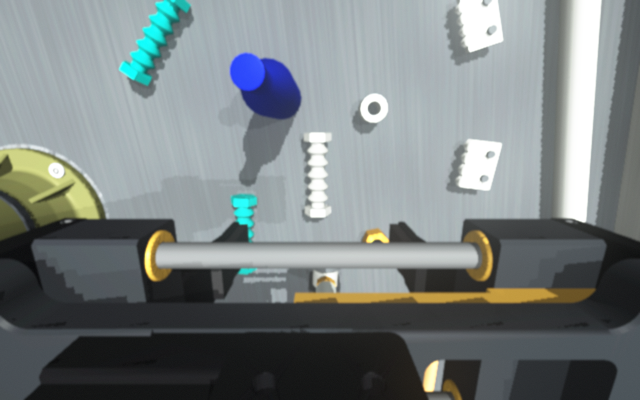

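View pics/s18.png

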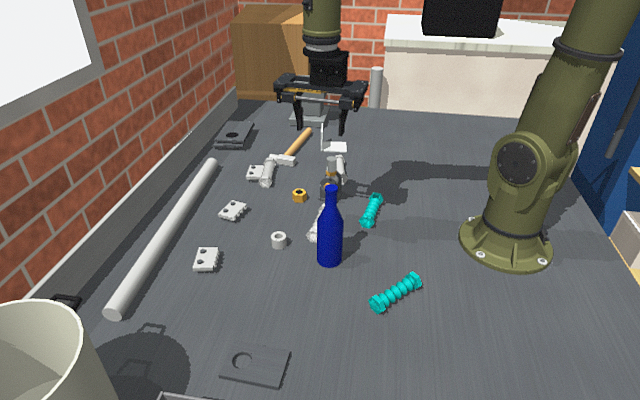

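Run:
```python
from h import *
cal=dict(np.load("w18.npz")); im=cv2.imread("pics/w18.png")
cv2.imwrite("pics/w18z.png",cv2.resize(im[125:225,270:370],None,fx=6,fy=6,interpolation=cv2.INTER_CUBIC))
for uv,z in [((317.3,174),.034),((318,133),.036),((317,211),.036)]: print(ray(cal,uv,z).round(4))
```

```text
[[0.4661 0.021  0.034 ]]
[[0.474  0.0789 0.036 ]]
[[ 0.4591 -0.0344  0.036 ]]
```

View pics/w18z.png

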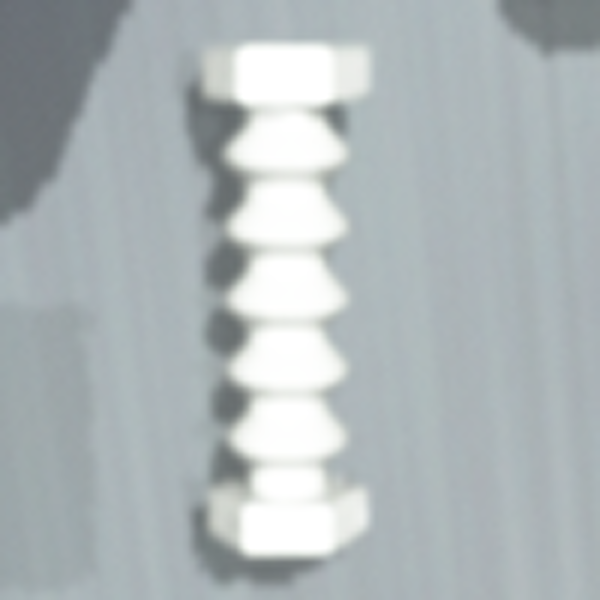

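Emit:
step_arm(deltas=[[0, 0, 0, 0, 0, 45, 87], [0, 0, 0, 0, 0, 90, 87], [0, 0, 0, 0, 0, 135, 87], [0, 0, 0, 0, 0, 180, 87], [0, 0, 0, 0, 0, 225, 87], [0, 0, 0, 0, 0, 252, 87], [0, 0, 0, 0, 0, 265, 87], [0, 0, 0, 0, 0, 269, 87]])

```text
time: 25.35
position: [0.4674, 0.0197, 0.0074]
tool_rot: [-2.348, -2.087, 0.0]
ft_force: [0.1, 0.0, 0.5]
grip_width: 1.0
```

Emit:
step_arm(newtons=40, deltas=[[0, 0, 0, 0, 0, 0, 60], [0, 0, 0, 0, 0, 0, 40], [0, 0, 0, 0, 0, 0, 30], [0, 0, 0, 0, 0, 0, 10], [0, 0, 0, 0, 0, 0, 10], [0, 0, 0, 0, 0, 0, 10], [0, 0, 0, 0, 0, 0, 10], [0, 0, 0, 0, 0, 0, 10]])

```text
time: 26.35
position: [0.4667, 0.0196, 0.0074]
tool_rot: [-2.347, -2.087, 0.002]
ft_force: [-3.2, -1.1, 3.2]
grip_width: 0.332
```

Emit:
step_arm(deltas=[[0, 0, 0, 0, 0, -4, 10], [0, 0, 0, 0, 0, -10, 10], [0, 0, 0, 0, 0, -18, 10], [0, 0, 0, 0, 0, -28, 10], [0, 0, 0, 0, 0, -38, 10], [0, 0, 0, 0, 0, -48, 10], [0, 0, 0, 0, 0, -55, 10], [0, 0, 0, 0, 0, -60, 10]])

```text
time: 27.35
position: [0.4674, 0.0196, 0.068]
tool_rot: [2.348, 2.087, 0.0]
ft_force: [0.8, -0.3, -4.3]
grip_width: 0.33
```

Run:
```python
from h import *
cal=optics.get_calibration("wrist"); im=optics.get_image("wrist"); cv2.imwrite("pics/w19.png",im[:,:,::-1])
im=optics.get_image("side");cv2.imwrite("pics/s19.png",cv2.resize(im[140:340,190:450,::-1],None,fx=3,fy=3))
s=np.array([.6714,.0127]);a=np.radians(-13.17); t=s-.06*np.array([np.cos(a),np.sin(a)]); print(t)
rows([t[0],t[1],.0675],90-13.17)
```

```text
[0.6129781  0.02637046]
from [0.4676 0.0196 0.068 ] yaw 83.27 turn [0.05 0.01 6.44] shift [ 23.8 143.5   0.7] len 145.0
```

View pics/w19.png

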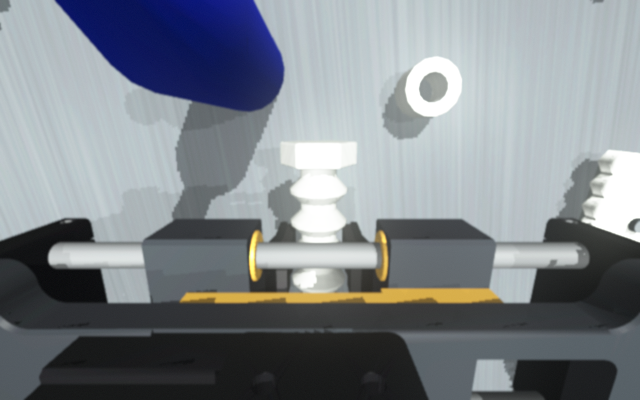

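View pics/s19.png

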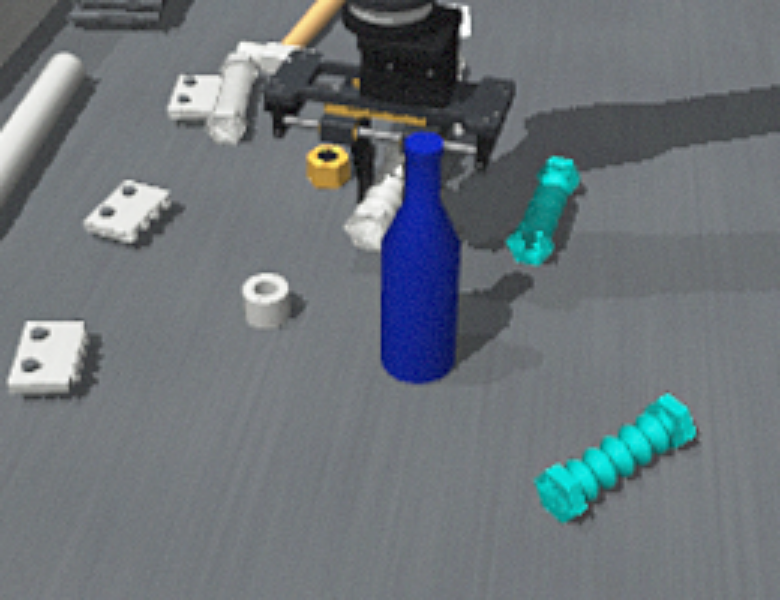

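Emit:
step_arm(deltas=[[0, 0, 1, 4, 24, 0, 10], [0, 0, 2, 8, 48, 0, 10], [0, 0, 3, 12, 72, 0, 10], [0, 0, 4, 16, 96, 0, 10], [0, 0, 5, 20, 120, 0, 10], [0, 0, 6, 23, 138, 0, 10], [0, 0, 6.4, 24, 143.5, 0, 10], [0, 0, 6.4, 24, 143.5, 0, 10]])

```text
time: 28.45
position: [0.612, 0.0268, 0.0669]
tool_rot: [-2.46, -1.953, 0.002]
ft_force: [-0.2, -0.3, -3.7]
grip_width: 0.328
```

Run:
```python
from h import *
rows([0.6130,.0264,.0085],90-13.17)
```

```text
from [0.612  0.0268 0.0669] yaw 76.89 turn [-0.09  0.01  0.06] shift [-0.1  1.1 58.4] len 58.0
```

Emit:
step_arm(deltas=[[0, 0, 0, 0, 1, 15, 10], [0, 0, 0, 0, 1, 30, 10], [0, 0, 0, 0, 1, 42, 10], [0, 0, 0, 0, 1, 50, 10], [0, 0, 0, 0, 1, 55, 10], [0, 0, 0, 0, 1, 58, 10], [0, 0, 0, 0, 1, 59.5, 10], [0, 0, 0, 0, 1, 59.5, 10]])

```text
time: 29.45
position: [0.6137, 0.0265, 0.0082]
tool_rot: [2.461, 1.953, 0.0]
ft_force: [-0.1, -0.5, -4.1]
grip_width: 0.333
```

Emit:
step_arm(deltas=[[0, 0, 0, 0, 0, 0, 35], [0, 0, 0, 0, 0, 0, 42], [0, 0, 0, 0, 0, 0, 48], [0, 0, 0, 0, 0, 0, 50], [0, 0, 0, 0, 0, 0, 50], [0, 0, 0, 0, 0, -20, 50], [0, 0, 0, 0, 0, -60, 50], [0, 0, 0, 0, 0, -100, 50]])

```text
time: 30.45
position: [0.6137, 0.0267, 0.1104]
tool_rot: [2.46, 1.953, 0.001]
ft_force: [0.3, -0.2, 0.1]
grip_width: 0.576
```

Run:
```python
from h import *
s=np.array([.6714,.0127]);a=np.radians(-13.17); t=s-.109*np.array([np.cos(a),np.sin(a)]); print(t)
rows([t[0],t[1],.195],-13.2)
```

```text
[0.56526688 0.03753468]
from [0.6137 0.0267 0.1104] yaw 76.9 turn [ 2.00e-02 -5.00e-02  9.01e+01] shift [ -0.4 -49.6 -84.6] len 98.0
```

Emit:
step_arm(deltas=[[0, 0, 0, 0, 0, -40, 50], [0, 0, 10.6, 0, -8, -82, 60], [0, 0, 21.2, 0, -16, -85, 87], [0, 0, 31.8, 0, -24, -85, 87], [0, 0, 42.4, 0, -32, -85, 87], [0, 0, 53, 0, -40, -85, 87], [0, 0, 63.6, 0, -48, -85, 87], [0, 0, 74.2, 0, -50, -85, 87]])

```text
time: 31.45
position: [0.5646, 0.0386, 0.1947]
tool_rot: [3.141, 0.066, 0.003]
ft_force: [-0.2, -0.3, 1.5]
grip_width: 0.997
```

Emit:
step_arm(deltas=[[0, 0, 10, 0, 0, 0, 87], [0, 0, 16, 0, 0, 0, 87], [0, 0, 16, 0, 0, 0, 87], [0, 0, 16, 0, 0, 0, 87], [0, 0, 16, 0, 0, 0, 87], [0, 0, 16, 0, 0, 0, 87], [0, 0, 16, 0, 0, 0, 87], [0, 0, 16, 0, 0, 0, 87]])

```text
time: 32.45
position: [0.5649, 0.0378, 0.193]
tool_rot: [3.12, -0.364, -0.0]
ft_force: [0.3, -0.1, 0.4]
grip_width: 0.999
```

Run:
```python
from h import *
cal=optics.get_calibration("wrist"); im=optics.get_image("wrist"); cv2.imwrite("pics/w20f.png",im[:,:,::-1]); np.savez("w20.npz",**cal)
print(tool()[0])
for t in(170,190,205): gauge(im,cal,(275,15,370,95),t)
rows([.5653,.0375,.195],-13.2)
cv2.imwrite("pics/w20.png",cv2.resize(im[10:170,220:420,::-1],None,fx=4,fy=4,interpolation=cv2.INTER_CUBIC))
```

```text
[0.56484379 0.03780526 0.19296657]
gauge yaw -13.34 wid 71.5 len 48.9 seat [0.6711 0.0129]
gauge yaw -13.34 wid 70.9 len 48.1 seat [0.6711 0.0129]
gauge yaw -13.47 wid 70.4 len 47.6 seat [0.6712 0.013 ]
from [0.5648 0.0378 0.193 ] yaw -13.32 turn [ 0.    0.01 -0.12] shift [ 0.5  0.2 -2. ] len 2.0
```

View pics/w20f.png

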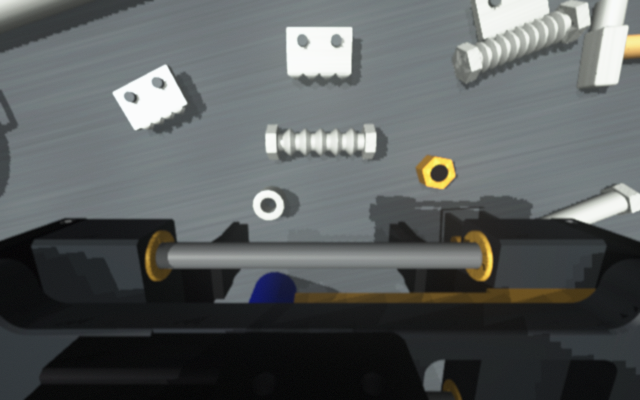

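View pics/w20.png

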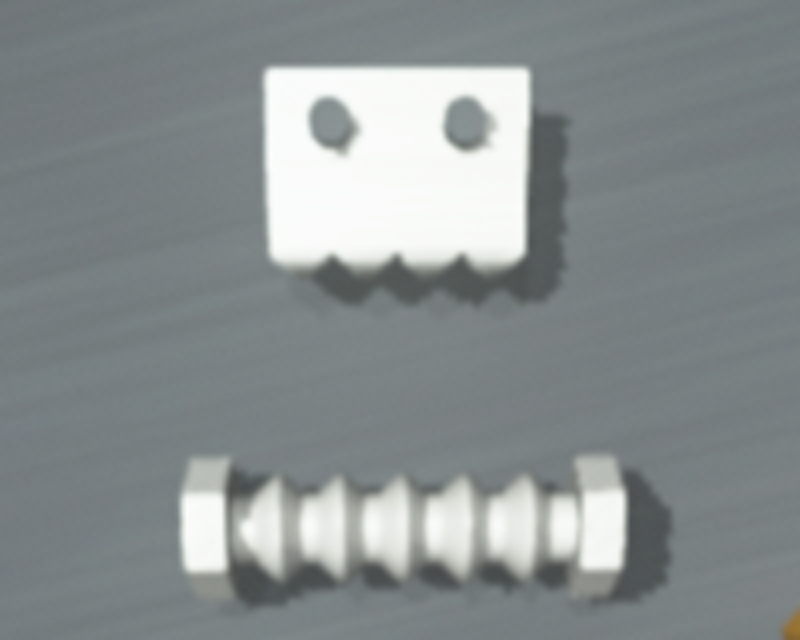

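Run:
```python
from h import *
cal=dict(np.load("w20.npz"))
a=np.radians(-13.35); ex=np.array([np.cos(a),np.sin(a)]); ey=np.array([-ex[1],ex[0]]); s=np.array([.6711,.0129])
def z(x,y,h): return ray(cal,[[220+(x+.5)/4-.5,10+(y+.5)/4-.5]],h)[0,:2]
for n,x,y,h in[("crest3",402,528,.034),("Lf",208,492,.036),("Lb",208,570,.036),("Rf",600,492,.036),("Rb",600,570,.036),("notchL",332,256,.023),("notchM",396,256,.023),("notchR",460,256,.023)]:
    p=z(x,y,h); print(n,p.round(4),((p-s)@ex*1e3).round(1),((p-s)@ey*1e3).round(1))
d=tool()[0][:2]-s; print("tcp",(d@ex*1e3).round(1),(d@ey*1e3).round(1))
c2=optics.get_calibration("wrist"); im=cv2.imread("pics/w20f.png")
p=ray(cal,[[268,204]],.03)[0,:2]; print("collar",p,((p-s)@ex*1e3).round(1),((p-s)@ey*1e3).round(1))
```

```text
crest3 [0.6144 0.0245] -57.8 -1.8
Lf [0.6365 0.0748] -47.9 52.2
Lb [0.6158 0.0806] -69.4 53.1
Rf [ 0.6114 -0.0313] -47.9 -56.8
Rb [ 0.5903 -0.0273] -69.3 -57.7
notchL [0.6899 0.0265] 15.2 17.6
notchM [0.6859 0.0094] 15.2 -0.0
notchR [ 0.6818 -0.0078] 15.2 -17.6
tcp -109.1 -0.3
collar [0.55683515 0.10269198] -131.9 61.0
```

Emit:
step_arm(deltas=[[0, 0, 0, 17, 0, 30, 80], [0, 0, 0, 17, 0, 75, 80], [0, 0, 0, 17, 0, 120, 80], [0, 0, 0, 17, 0, 148, 80], [0, 0, 0, 17, 0, 165, 80], [0, 0, 0, 17, 0, 176, 80], [0, 0, 0, 17, 0, 182, 80], [0, 0, 0, 17, 0, 182, 80]])

```text
time: 33.5
position: [0.5818, 0.0339, 0.0114]
tool_rot: [3.12, -0.365, 0.001]
ft_force: [-0.3, -0.0, -0.6]
grip_width: 0.924
```

```bash
python3 -c "
from h import *
push([.6711,.0129],-13.35,'w21',(170,0,470,220))"
```

```text
[0.582  0.0339 0.0117] u -91.6 v -0.1 f [ 0.1 -0.5  0.1] [0.05 0.04 0.05] t 33.55
```

View pics/w21.png

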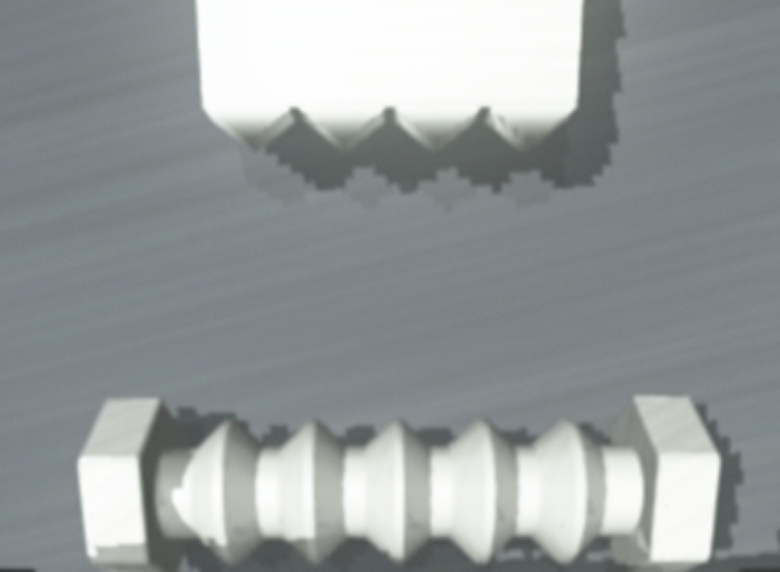

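Emit:
step_arm(deltas=[[0, 0, 0, 6, 0, 0, 80], [0, 0, 0, 12, 0, 0, 80], [0, 0, 0, 18, -0.5, 0, 80], [0, 0, 0, 25, -1, 0, 80], [0, 0, 0, 32, -1.5, 0, 80], [0, 0, 0, 39, -2, 0, 80], [0, 0, 0, 45, -2, 0, 80], [0, 0, 0, 48, -2, 0, 80]])

```text
time: 34.55
position: [0.629, 0.0247, 0.0109]
tool_rot: [-3.12, 0.365, -0.0]
ft_force: [-2.6, 0.8, 1.1]
grip_width: 0.915
```

```bash
python3 -c "
from h import *
push([.6711,.0129],-13.35,'w22',(170,0,470,220))"
```

```text
[0.6292 0.0246 0.0109] u -43.5 v 1.7 f [-0.7 -0.1  0.2] [ 0.06  0.39 -0.02] t 34.6
```

View pics/w22.png

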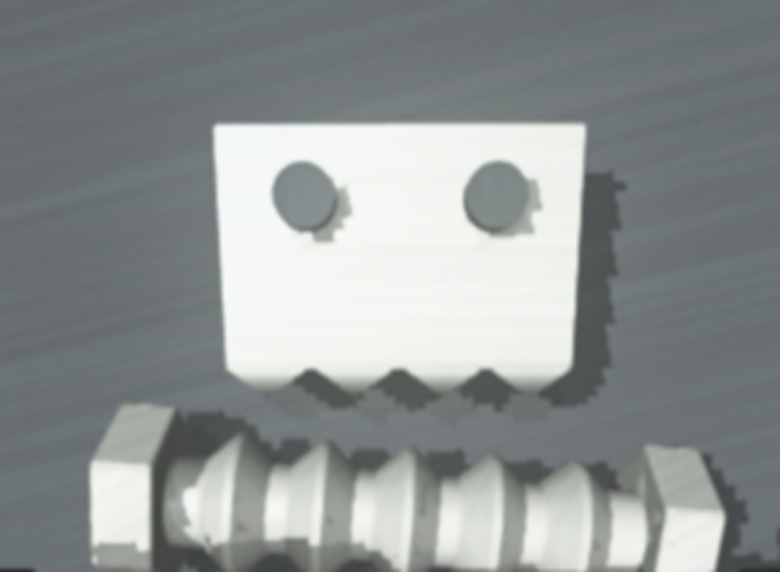

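Emit:
step_arm(deltas=[[0, 0, 0, -10, 0, 0, 80], [0, 0, 0, -20, 1, 0, 80], [0, 0, 0, -25, 3, 0, 87], [0, 0, 0, -25, 3, 0, 87], [0, 0, 0, -25, 3, 0, 87], [0, 0, 0, -20, 3, 0, 87], [0, 0, 0, -14, 3, 0, 87], [0, 0, 0, -8, 3, 0, 87]])

```text
time: 35.6
position: [0.6207, 0.0235, 0.011]
tool_rot: [3.12, -0.365, -0.0]
ft_force: [-1.7, -0.7, 0.0]
grip_width: 0.997
```

Emit:
step_arm(deltas=[[0, 0, 0, 2, 0, 0, 87], [0, 0, 0, 4, 0, 0, 87], [0, 0, 0, 6, 0, 0, 87], [0, 0, 0, 8, 0, 0, 87], [0, 0, 0, 8, 0, 0, 87], [0, 0, 0, 8, 0, 0, 87], [0, 0, 0, 8, 0, 0, 87], [0, 0, 0, 8, 0, 0, 87]])

```text
time: 36.6
position: [0.6281, 0.0219, 0.0111]
tool_rot: [-3.12, 0.364, -0.001]
ft_force: [-1.6, 1.1, -0.7]
grip_width: 1.0
```

```bash
python3 -c "
from h import *
push([.6711,.0129],-13.35,'w23',(170,0,470,220))"
```

```text
[0.628  0.0219 0.0111] u -44.0 v -1.2 f [-0.7 -0.1 -0. ] [-0.01  0.16 -0.05] t 36.65
```

View pics/w23.png

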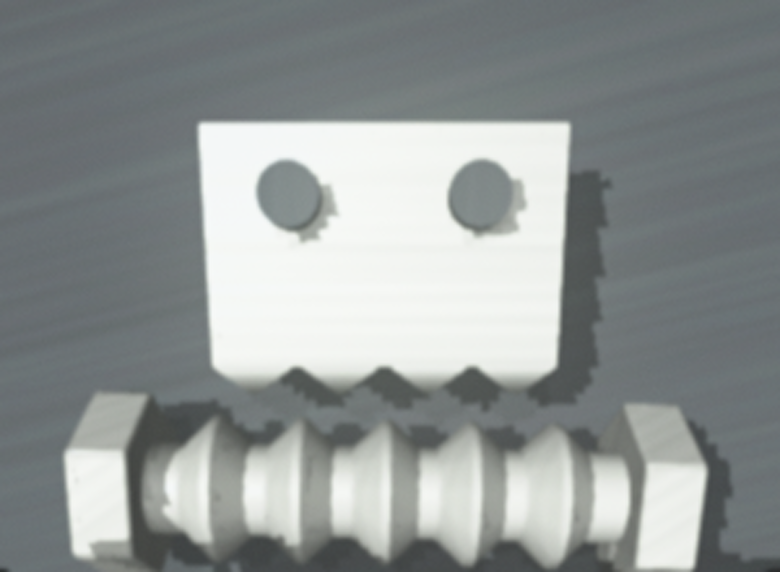

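Emit:
step_arm(deltas=[[0, 0, 0, 1, 0, 0, 87], [0, 0, 0, 2, 0, 0, 87], [0, 0, 0, 3, 0, 0, 87], [0, 0, 0, 4, 0, 0, 87], [0, 0, 0, 5, 0, 0, 87], [0, 0, 0, 6, 0, 0, 87], [0, 0, 0, 6, 0, 0, 87], [0, 0, 0, 6, 0, 0, 87]])

```text
time: 37.65
position: [0.6338, 0.0205, 0.011]
tool_rot: [-3.12, 0.364, -0.0]
ft_force: [-2.0, 0.5, -0.4]
grip_width: 1.002
```

```bash
python3 -c "
from h import *
push([.6711,.0129],-13.35,'w24',(170,0,470,220))"
```

```text
[0.6338 0.0206 0.011 ] u -38.0 v -1.1 f [-1.2  1.  -0.5] [0.09 0.43 0.05] t 37.7
```

View pics/w24.png

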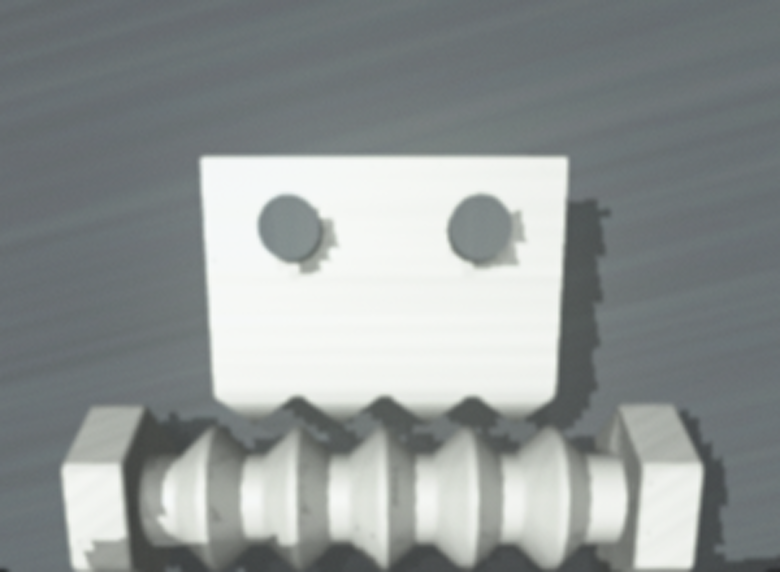

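Emit:
step_arm(deltas=[[0, 0, 0, 0.5, 0, 0, 87], [0, 0, 0, 1.5, 0, 0, 87], [0, 0, 0, 2, 0, 0, 87], [0, 0, 0, 3, 0, 0, 87], [0, 0, 0, 4, 0, 0, 87], [0, 0, 0, 5, 0, 0, 87], [0, 0, 0, 5, 0, 0, 87], [0, 0, 0, 5, 0, 0, 87]])

```text
time: 38.7
position: [0.6387, 0.0192, 0.0111]
tool_rot: [3.12, -0.365, 0.0]
ft_force: [-1.1, 0.3, -0.6]
grip_width: 0.999
```

```bash
python3 -c "
from h import *
push([.6711,.0129],-13.35,'w25',(170,0,470,220))"
```

```text
[0.6387 0.0192 0.0111] u -32.9 v -1.3 f [-1.4  0.3 -0.4] [ 0.11  0.33 -0.04] t 38.75
```

View pics/w25.png

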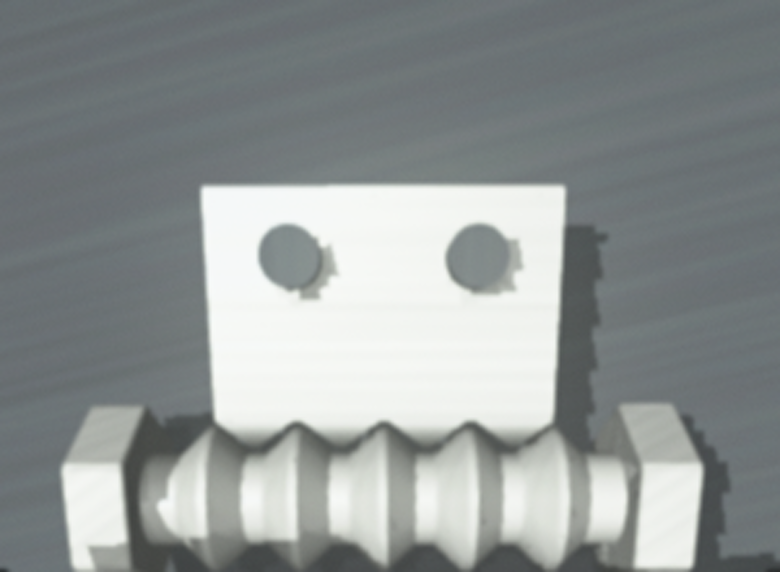

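Nearly home; creeping up to the hard stop.

Emit:
step_arm(deltas=[[0, 0, 0, 0.5, 0, 0, 87], [0, 0, 0, 1, 0, 0, 87], [0, 0, 0, 1.5, 0, 0, 87], [0, 0, 0, 2, 0, 0, 87], [0, 0, 0, 2.5, 0, 0, 87], [0, 0, 0, 3, 0, 0, 87], [0, 0, 0, 3, 0, 0, 87], [0, 0, 0, 3, 0, 0, 87]])

```text
time: 39.75
position: [0.6407, 0.0188, 0.0109]
tool_rot: [3.12, -0.364, -0.003]
ft_force: [-5.9, 1.5, 1.7]
grip_width: 0.998
```

```bash
python3 -c "
from h import *
push([.6711,.0129],-13.35,'w26',(170,0,470,220))"
```

```text
[0.6407 0.0188 0.0109] u -31.0 v -1.3 f [-4.8  1.6  2.8] [0.13 1.13 0.02] t 39.8
```

View pics/w26.png

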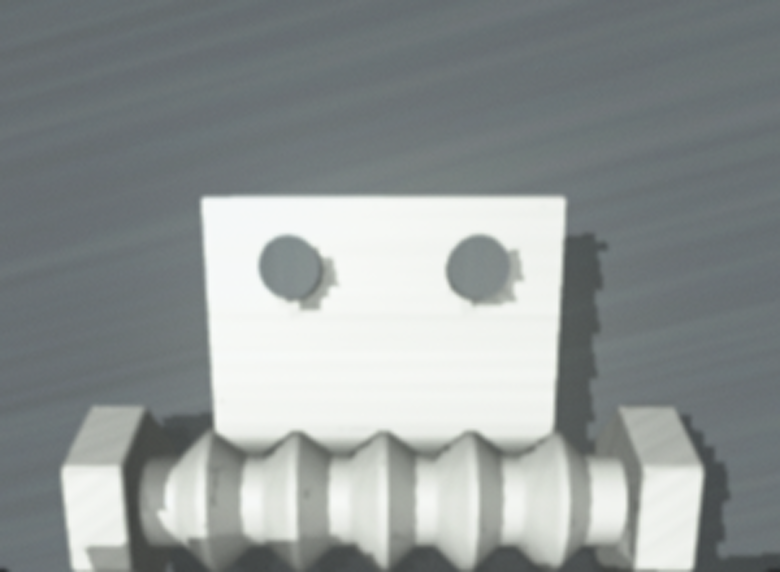

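Emit:
step_arm(deltas=[[0, 0, 0, 0.5, 0, 0, 87], [0, 0, 0, 1, 0, 0, 87], [0, 0, 0, 1.5, 0, 0, 87], [0, 0, 0, 2, 0, 0, 87], [0, 0, 0, 2.5, 0, 0, 87], [0, 0, 0, 3, 0, 0, 87], [0, 0, 0, 3, 0, 0, 87], [0, 0, 0, 3, 0, 0, 87]])

```text
time: 40.8
position: [0.6411, 0.0187, 0.0107]
tool_rot: [3.12, -0.364, -0.011]
ft_force: [-11.2, 1.4, 7.6]
grip_width: 1.0
```

Emit:
step_arm(deltas=[[0, 0, 0, -3, 0, 0, 87], [0, 0, 0, -8, 0, 0, 87], [0, 0, 0, -16, 0, 0, 87], [0, 0, 0, -30, 0, 0, 87], [0, 0, 0, -40, 0, -20, 87], [0, 0, 0, -50, 0, -60, 87], [0, 0, 0, -60, 0, -110, 87], [0, 0, 0, -60, 0, -150, 87]])

```text
time: 41.8
position: [0.5852, 0.0324, 0.1631]
tool_rot: [3.12, -0.363, 0.002]
ft_force: [0.7, -0.2, 0.2]
grip_width: 1.001
```

Run:
```python
from h import *
optics.get_image("top"); optics.get_image("top")
cal=optics.get_calibration("wrist"); im=optics.get_image("wrist"); cv2.imwrite("pics/w27f.png",im[:,:,::-1]); np.savez("w27.npz",**cal)
print(tool()[0],ctrl.get_state()["time"])
for t in(190,205): gauge(im,cal,(275,40,370,101),t)
cv2.imwrite("pics/w27.png",cv2.resize(im[45:145,250:385,::-1],None,fx=5.5,fy=5.5,interpolation=cv2.INTER_CUBIC))
```

```text
[0.58725477 0.03215164 0.16375469] 41.95
gauge yaw -13.34 wid 70.7 len 47.7 seat [0.6709 0.0128]
gauge yaw -13.34 wid 70.2 len 46.9 seat [0.671  0.0128]
```

View pics/w27.png

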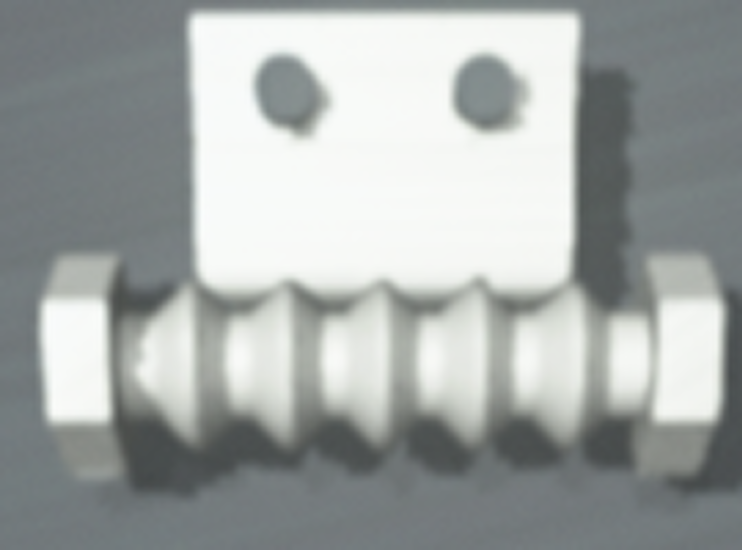

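View pics/w27f.png

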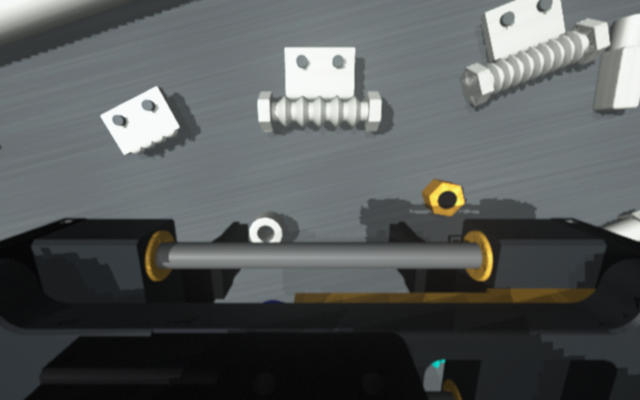

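Coarse stud: its middle ridge at (383,365) in the crop sits in the middle notch, and the collars are level. I'll measure it numerically and check the bystanders from the top, after moving the arm clear.

Emit:
step_arm(deltas=[[0, 0, 0, -20, 0, -30, 87], [0, 0, 0, -40, 0, -60, 87], [0, 0, 0, -60, 0, -90, 87], [0, 0, 0, -80, 0, -100, 87], [0, 0, 0, -90, 0, -110, 87], [0, 0, 0, -90, 0, -110, 87], [0, 0, 0, -90, 0, -110, 87], [0, 0, 0, -90, 0, -110, 87]])

```text
time: 42.95
position: [0.4986, 0.0522, 0.2701]
tool_rot: [-3.12, 0.365, 0.002]
ft_force: [-0.2, 0.1, -1.1]
grip_width: 1.002
```

Run:
```python
from h import *
cal=dict(np.load("w27.npz")); s=np.array([.671,.0128]); a=np.radians(-13.34)
for n,x,y in[("Lf",78,298),("Lb",82,420),("Rf",686,298),("Rb",684,420),("c3",383,362)]:
    p=ray(cal,[[250+(x+.5)/5.5-.5,45+(y+.5)/5.5-.5]],.036 if n!="c3" else .034)[0,:2]; d=(p-s)*1e3
    print(n,(d@[np.cos(a),np.sin(a)]).round(1),(d@[-np.sin(a),np.cos(a)]).round(1))
im=optics.get_image("top")[:,:,::-1].copy(); cv2.imwrite("pics/t28f.png",im); o=cv2.imread("pics/top0.png")
cv2.imwrite("pics/t28.png",np.vstack([cv2.resize(x[95:265,150:490],None,fx=1.75,fy=1.75) for x in(o,im)]))
cv2.imwrite("pics/s28.png",optics.get_image("side")[:,:,::-1])
print(ctrl.get_state()["time"])
```

```text
Lf 11.0 55.2
Lb -10.2 55.5
Rf 11.1 -54.7
Rb -10.2 -55.3
c3 0.1 0.1
43.05
```

View pics/t28.png

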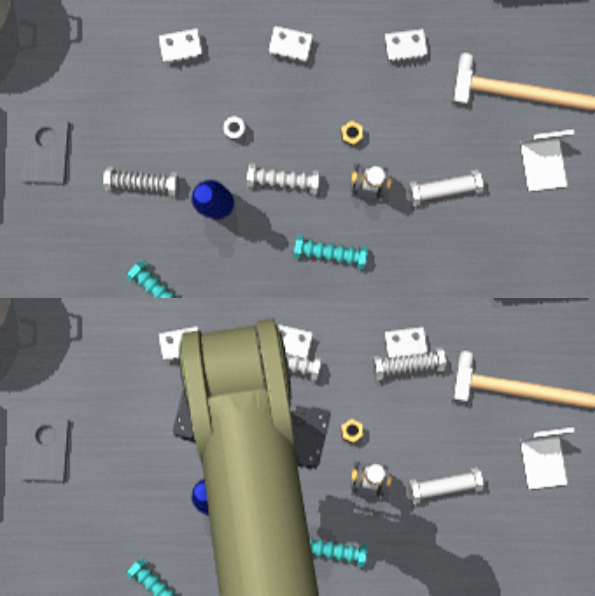

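View pics/s28.png

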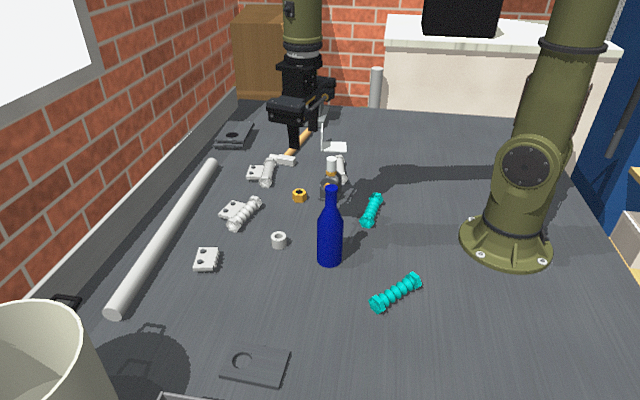

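Run:
```python
from h import *
a=cv2.imread("pics/side0.png").astype(int); b=cv2.imread("pics/s28.png").astype(int)
for n,(x0,y0,x1,y1) in dict(bottle=(312,205,347,270),collar=(266,228,292,252),nut=(288,184,310,206),tab=(215,340,295,390),decoy=(365,268,426,316)).items():
    print(n,np.abs(a-b)[y0:y1,x0:x1].mean().round(2),(np.abs(a-b)[y0:y1,x0:x1].max(2)>40).sum())
print(ctrl.close_job())
```

```text
bottle 12.73 221
collar 2.55 0
nut 2.82 0
tab 2.67 0
decoy 2.82 0
the job is handed in; nothing more can be done
None
```

Both studs are seated in their matching gauges, and I handed the job in at about 43 s of the 67 s allowed. No verdict was reported.

- **Sorting:** In the wrist pictures, tooth spacing showed the left gauge is medium, the middle one coarse and the right one fine. I lifted and carried each stud over, set it down about 60 mm short of its gauge, and slid it home on the bench with the open fingers.
- **Fine stud:** It stopped hard in the right gauge at about 12 N. Its middle is within about 0.5 mm of the seat, and its yaw is about 0.3° off the gauge's.
- **Coarse stud:** It stopped hard in the middle gauge at about 11 N. It is within about 0.5 mm of the seat and square to it. Partway through, it skewed because one finger slipped off a hex collar; I backed off, opened the fingers wider and squared it before pushing it home.
- **Other parts:** In the side view, the nut, collar, tab plate and the turquoise stud toward the left match the start picture. The clevis, plain bar, angle bracket and hammer look unmoved in the last top picture. The gripper was open, clear of everything and still.
- **Check that disagreed:** The bottle patch in the side view differed from the start (221 pixels). I put this down to the coarse stud having gone from behind it and to changed shadows. It stands at the same place by eye, but the arm hid part of it from the top camera, so I did not measure it separately.

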